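# Change the carrier in the colour meter

### The job

Press the meter's flap on its blue pad so that the push latch lets it spring open, take the white carrier out and lay it flat on the dark mat, then lay the blue carrier flat in the bay in its place and push the flap shut until it latches again and stays down by itself. Set both carriers down rather than dropping them, press the flap rather than hitting it, and leave the bottle, tissue box and bowl where they are.

Things in the scene. Friction and masses are not known exactly. Their poses are not given: they have to be found in the camera images.
- meter: White bench colour meter, fixed, 259 deep (x -109 to 150) x 260 wide (y) x 147 high. Origin: on its underside. Its front (-x) looks to the robot; x runs to its back, y to its left, z up. The face slopes 25 deg, from z 70 at x -104 (front) up to z 147 at x 60; behind that a level deck. Flap and bay are in the middle of the face, a display and three buttons beside them.
- bay: Sample bay under the flap: a pocket in the sloping face with an aluminium floor 104 (x) x 80 (y), parallel to the face and 50 under it; its black walls end 20 under the face. Origin: middle of the floor. x points up the slope, y to the meter's left, z straight out of the face (25 deg from vertical, leaning to the robot). A carrier laid on the floor stays or slides a little to the lower wall.
- flap (a joint): Angle of the grey flap, rad: near 0 latched (-0.03 to 0.03, it differs), 1.5 open, end stop -0.085. Push-push latch: from latched, press the pad about 5 mm further in, let go, and a damped spring swings it open in 1.5 s. To latch: swing it shut, press to 5 mm past the latched place, let go. Each such press changes the state. Takes 5 to 8 N; at the end stop, 7 to 13 mm in, the force rises steeply.
- flap_press (a point): Middle of the ribbed blue press pad (22 x 60) on the flap's outside, 120 from the hinge, 14 from the free edge. The flap is a plate 140 wide (y), 6 thick, reaching 134 from the hinge; shut, it lies about flush with the face, in an opening 146 wide that ends 139 from the hinge. Its frame turns with the flap: x from the pad to the hinge, y along the hinge, z out of the outer face.
- flap_hinge (a point): Middle of the flap's hinge line at the upper end of the bay, in the plane of the flap's outer face: 60 up the slope (+x of the bay) and 50 out (+z of the bay) from the middle of the bay floor. The flap swings up about y. Fully open it stands 86 deg from the face, leaning 29 deg from vertical towards the robot, and roofs over the bay, so the bay cannot be reached from straight above.
- mat: Dark green-black bench mat lying on the table, 260 (x) x 130 (y) x 4 thick, fixed. Origin: middle of its underside. The blue carrier lies on its -x half at the start; the +x half is free (its middle is at x +65). The mat lies to the left or to the right of the meter.
- blue_carrier: Sample carrier: aluminium plate 92 (x) x 66 (y) x 8 with blue sample strips on top, and a black grip rib 56 long (x), 12 wide (y), from 8 to 32 above the underside. Origin: middle of the underside, z up out of the plate. About 0.16 kg. Fits the bay with 6 mm play each way, x along the bay's x either way round. Starts on the mat.
- white_carrier: The same carrier with white strips: plate 92 (x) x 66 (y) x 8, black grip rib 56 long (x), 12 wide (y), 8 to 32 above the underside. Origin: middle of the underside, z up out of the plate. About 0.16 kg. At the start it lies in the bay under the shut flap, its x along the bay's x.
- dropper_bottle: Loose amber bottle, 38 across and 85 high, black cap; origin in its underside. Bystander.
- tissue_box: Loose blue box of lens tissues 115 x 75 x 55 high; origin in its underside. Bystander.
- lens_cup: Loose white ceramic bowl, 70 across and 55 high; origin in its underside. Bystander.
Things that resemble listed ones, but are neither listed nor needed, are in the scene too. What is shaped like the blue_carrier but orange is not meant.

How it is judged:
By the outcome, as a careful person would: the job done as asked, in the order asked, and still so for the second after the job is handed in, with the robot touching nothing.
It also fails if it takes over 70 s, if anything falls off the work surface, if the arm or the gripper's body presses on something with over 40 N, if the wrist force passes 120 N, or if a joint passes its speed limit or range.

### The arm

A 6-joint arm with a two-finger parallel gripper is mounted at the origin on the work surface. World frame = base frame: x ahead of the robot, y to its left, z up, the work surface at z = 0. Lengths are in m, angles in rad, forces in N, time in s.
With the tool pointing down it reaches from about 0.375 to 0.9 m from the base axis. Payload 3.1 kg.
Tool frame: the origin (TCP) lies between the finger pads; the fingertips stand 17 mm ahead of it and the grasp point (between the pads) lies 2 mm behind it (robot.nose_length is the distance from the TCP to the fingertips, in m); z points along the fingers, y is the line along which they close (so a half turn about z gives the same grasp; the last joint's range is limited). The gripper opens to 87 mm and grips with 3 to 60 N. Pads are 19 mm wide; open, the fingers measure 117 mm over their backs; the gripper's body (75 mm by 190 mm) begins 51 mm behind the grasp point.
Start: joints at [0.967, 0.527, 1.433, -0, 1.181, -0.178], TCP at [0.258, 0.569, 0.218] pointing down, gripper open.
Joint ranges: [-3.08, 3.08], [-0.75, 2.2], [0.22, 2.44], [-1.43, 4.57], [0, 2.65], [-2.85, 2.85]. Speed limits (rad/s): [2.79, 2.79, 3.14, 3.14, 3.14, 3.14].

### API

Orientations are given as a unit quaternion [x, y, z, w].
In Python, from rig import robot, cams gives the robot as it stands.
- The arm moves only by the shell command python3 -m pendant 'ROWS' [FORCE]. ROWS is JSON, a list of rows, each an object with "jaw": the opening, from 0 (shut) to 1 (fully open); "linear": the shift along the tool's x, y, z in cm, a list of three; "twist": the turn about the tool's z in degrees. A call has 1 to 12 rows; each row shifts and turns the commanded pose from where the row before left it, along the tool's axes as they then stand; what a row does not reach is not made up. A row lasts 1/12 s, in which the tool goes at most 41.7 mm and 7.16 degrees, less where a joint would pass 70% of its speed; a pose out of reach is approached as far as the arm can. A call is refused whole if a number of a shift passes 4.17 or a number of a turn 7.16, either way. A call with a gripper value outside its range is refused whole. The fingers move at their own pace and stop on an object; FORCE is the grip in N (left out, the last holds). Time passes only in rows, so rows that do not move let the fingers close. It gives the time, the measured TCP pose, the force, the opening and the grip force at its end, in the units of the state.
- robot.get_obs(): the state, without advancing time (a new reading comes with each control period).
- cams.camera(name): name is "scene" or "top"; returns a dict with "color" (480x640x3 uint8, blue, green, red), "depth" (480x640 float32, m along the optical axis (not along the pixel's ray), 0 where there is no reading), "fov_y" (degrees; the focal length in pixels is half the picture's height over the tangent of half this angle, whatever the lens; pixels are square), "cx", "cy" (the principal point, pixels), "view" (4x4, takes a point from world to camera coordinates). Camera axes: x right, y down, z forward; pixel columns grow to the right and rows downward; lengths in m; the calibration is good to about 2 mm. A picture is of the moment at which its call begins.
- robot.hand_in(): hands the job in; it is judged then, once.
The state is a dict: "time": time; "q": joint angles; "joint_velocities": joint speeds; "joint_torque": joint torques, N m; "position": TCP position; "tool_rot": TCP orientation; "ft_force": force on the tool from outside, world axes, zero at the start; "moment": the same for the moment, N m; "grip_width": finger opening in m; "grip_force": force on a finger pad.
Only numpy, scipy, OpenCV 4.12 (cv2) and the standard library are available. Lean on these libraries where they do the work, as an engineer would, in place of code of your own. Each camera call takes 0.05 s, during which the arm holds its last target. There are 200 camera calls.

## Working session

There is one attempt and no reset: what is moved stays moved. The work goes in short steps, Python scripts to look and compute and a shell command to move; the robot and the scene stay as the last step left them, time stands still between calls to the robot, and variables do not carry over. Pictures are saved under pics/ and viewed, at most 10 in all, crops included, and the job is handed in when it is done.

```bash
ls; mkdir -p pics
python3 - <<'E'
from rig import robot,cams
import cv2,numpy as np
for n in("scene","top"):
    c=cams.camera(n); cv2.imwrite(f"pics/{n}0.png",c["color"]); np.savez(f"/tmp/{n}.npz",**c)
    print(n,c["fov_y"],c["cx"],c["cy"],np.round(c["view"],3).tolist(),(c["depth"]>0).mean())
print(robot.get_obs())
E
```

```text
pics
scene 50.76616861249215 323.1610325039378 241.82576498375724 [[-0.797, 0.603, -0.015, 0.366], [0.369, 0.468, -0.803, -0.118], [-0.477, -0.646, -0.596, 1.557], [0.0, 0.0, 0.0, 1.0]] 0.9959049479166666
top 49.497915290208084 321.0961194650866 240.15207564454315 [[0.026, -0.999, -0.019, 0.068], [-0.99, -0.023, -0.136, 0.481], [0.136, 0.022, -0.991, 1.56], [0.0, 0.0, 0.0, 1.0]] 0.9962141927083333
{'time': 0.1, 'q': array([ 9.66506136e-01,  5.28406342e-01,  1.43377449e+00,  9.80695787e-07,
        1.18140929e+00, -1.78482696e-01]), 'joint_velocities': array([ 0.00029127, -0.00210545, -0.00478536, -0.00055924, -0.00015637,
       -0.00015618]), 'joint_torque': array([-2.26274251e-04, -4.40989208e+01, -1.77151036e+01,  6.35006838e-02,
        5.33912249e-02, -4.85682858e-05]), 'position': array([0.25773506, 0.56864546, 0.21744904]), 'tool_rot': array([ 2.11299049e-01,  9.77420950e-01, -9.23041619e-04, -3.81408177e-04]), 'ft_force': array([-0.88964609, -0.63594544,  0.12843233]), 'moment': array([-0.03842951,  0.00594988,  0.00637965]), 'grip_force': 0.0, 'grip_width': 0.08727154911243838}
```

View pics/scene0.png

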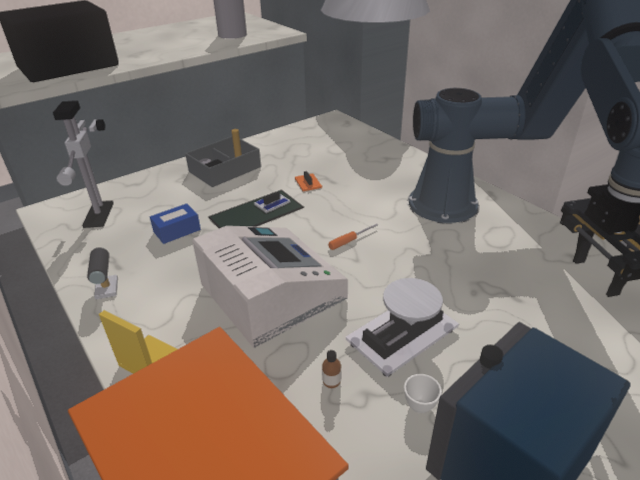

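View pics/top0.png

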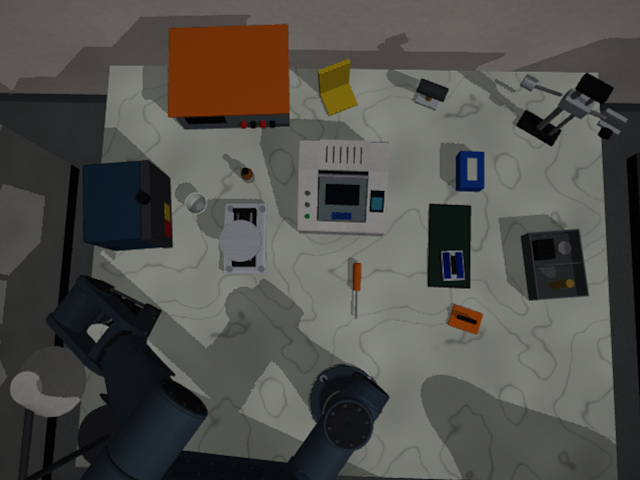

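The top view shows the meter around (343,187) with its blue pad at (341,216). The mat is to the right at (450,246), with the blue carrier at (453,265). The orange lookalike is at (465,318), the tissue box at (470,170), the bottle at (247,175) and the bowl at (196,203).

```bash
cat > h.py <<'E'
import numpy as np,cv2
def f(c): return 240/np.tan(np.radians(float(c["fov_y"]))/2)
def ray(c,u,v):
    V=np.array(c["view"]);R=V[:3,:3]
    d=R.T@np.array([(u-c["cx"])/f(c),(v-c["cy"])/f(c),1.]);return -R.T@V[:3,3],d
def onz(c,u,v,z):
    o,d=ray(c,u,v);return o+d*(z-o[2])/d[2]
def dep(c,u,v):
    o,d=ray(c,u,v);return o+d*float(np.median(c["depth"][int(v)-1:int(v)+2,int(u)-1:int(u)+2]))
def cloud(c,m):
    v,u=np.nonzero(m&(c["depth"]>0));o,_=ray(c,0,0);R=np.array(c["view"])[:3,:3]
    D=np.stack([(u-c["cx"])/f(c),(v-c["cy"])/f(c),np.ones(len(u))],1)@R
    return o+D*c["depth"][v,u][:,None]
def rect(m):
    cs=cv2.findContours(m.astype(np.uint8),0,2)[0];k=max(cs,key=cv2.contourArea)
    return cv2.minAreaRect(k)
E
python3 - <<'E'
from h import *
np.set_printoptions(precision=4,suppress=True)
c=dict(np.load("/tmp/top.npz"));im=c["color"].astype(int);b,g,r=im[...,0],im[...,1],im[...,2]
def win(m,x0,x1,y0,y1):
    o=np.zeros_like(m);o[y0:y1,x0:x1]=m[y0:y1,x0:x1];return o
blue=(b>r+50)&(b>g+40)
pm=win(blue,325,358,205,226);R=rect(pm);P=cloud(c,pm);print("pad",R,P.mean(0),P.std(0))
# mat: dark + carrier region
mm=win((im.max(2)<70),420,480,198,295);mm|=win(np.ones_like(mm),441,466,250,281);R=rect(mm)
B=[onz(c,*p,.004) for p in cv2.boxPoints(R)];print("mat",R,np.array(B),np.mean(B,0))
cm=win(im.max(2)>90,438,468,247,283);R=rect(cm);B=[onz(c,*p,.012) for p in cv2.boxPoints(R)];print("car",R,np.array(B),np.mean(B,0))
# meter: face plane and deck from depth
fm=win(blue|(np.ones_like(blue)),300,385,140,232);P=cloud(c,fm)
d=P[(P[:,2]>.14)];print("deck",d.mean(0),d[:,2].std(),len(d))
f_=win(np.ones_like(blue),303,318,185,225);P=cloud(c,f_);q,*_=np.linalg.lstsq(np.c_[P[:,:2],np.ones(len(P))],P[:,2],rcond=None);print("face z=ax+by+c",q,np.degrees(np.arctan(np.hypot(q[0],q[1]))),np.degrees(np.arctan2(q[1],q[0])))
# meter outline deck points
w=win((im.min(2)>100)&(c["depth"]>0),290,400,135,170)
for u,v in[(300,142),(388,143),(298,231),(383,234)]:print(u,v,dep(c,u,v))
fl=win((abs(b-r)<40)&(im.max(2)<150),314,370,170,224);print("flap",rect(fl),[dep(c,*p) for p in cv2.boxPoints(rect(fl))])
cv2.imwrite("pics/crop.png",cv2.resize(c["color"][130:300,290:490],None,fx=4,fy=3.5,interpolation=2)[:600])
for n,u,v in[("box",470,170),("bottle",247,175),("bowl",196,203),("driver",356,275),("orange",465,318)]:print(n,dep(c,u,v))
E
```

```text
pad ((334.1000061035156, 215.6999969482422), (6.324554920196533, 5.692099571228027), 18.434947967529297) [0.5467 0.0209 0.0929] [0.0051 0.019  0.0043]
mat ((448.7485656738281, 245.56765747070312), (42.59491729736328, 83.00282287597656), 1.1934894323349) [[ 0.3467 -0.2469  0.004 ]
 [ 0.6065 -0.2528  0.004 ]
 [ 0.6065 -0.3856  0.004 ]
 [ 0.3472 -0.3769  0.004 ]] [ 0.4767 -0.3156  0.004 ]
car ((453.5, 277.0), (19.0, 6.0), 0.0) [[ 0.3678 -0.2985  0.012 ]
 [ 0.3862 -0.2987  0.012 ]
 [ 0.3876 -0.3565  0.012 ]
 [ 0.3692 -0.3563  0.012 ]] [ 0.3777 -0.3275  0.012 ]
deck [0.7089 0.0227 0.146 ] 0.0030611600220020116 2727
face z=ax+by+c [ 0.4646  0.03   -0.1693] 24.967128719131175 3.6984120337785424
300 142 [0.7519 0.1464 0.1452]
388 143 [ 0.757  -0.1112  0.1357]
298 231 [0.5056 0.1514 0.0349]
383 234 [ 0.5002 -0.1076  0.0488]
flap ((341.4999694824219, 196.49998474121094), (54.99999237060547, 52.99999237060547), -0.0) [array([0.5239, 0.1013, 0.0802]), array([0.6688, 0.1032, 0.1444]), array([ 0.6718, -0.056 ,  0.1454]), array([ 0.5276, -0.0626,  0.0803])]
box [ 0.7034 -0.3708  0.0545]
bottle [0.6717 0.3116 0.0619]
bowl [0.5917 0.4781 0.0085]
driver [ 0.3757 -0.0291  0.0236]
orange [ 0.2546 -0.3563  0.0307]
```

View pics/crop.png

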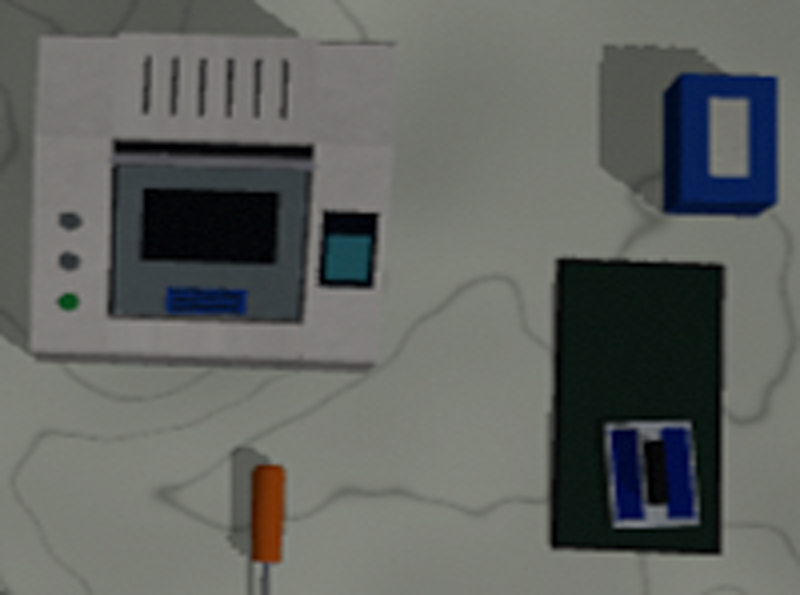

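The crop confirms it: flap with pad at crop (205,301), and mat with its upper (+x) half free. The rows only offer a twist about the tool's z, but the roofed bay needs a tilted tool, so I'm checking the pendant's own usage text.

Run:
```python
from h import *
np.set_printoptions(precision=4,suppress=True)
c=dict(np.load("/tmp/top.npz"));im=c["color"].astype(int);b,g,r=im[...,0],im[...,1],im[...,2]
# face plane; pad by depth std; flap grey edges
a=np.array([.4646,.0,-.1693+.03*.1])
def onface(u,v,q):
    o,d=ray(c,u,v);t=(q[0]*o[0]+q[1]*o[1]+q[2]-o[2])/(d[2]-q[0]*d[0]-q[1]*d[1]);return o+d*t
m=np.zeros(b.shape,bool);m[180:222,302:312]=1;m[180:222,312:316]=0
m[190:228,371:372]=1;m[225:228,305:380]=1
P=cloud(c,m);A=np.c_[P[:,:2],np.ones(len(P))];q=np.linalg.lstsq(A,P[:,2],rcond=None)[0]
for _ in range(5):
    k=abs(A@q-P[:,2])<.004;q=np.linalg.lstsq(A[k],P[k,2],rcond=None)[0]
print(q,k.mean(),np.degrees(np.arctan(np.hypot(*q[:2]))),np.degrees(np.arctan2(q[1],q[0])))
pm=(b>r+40)&(b>g+20);pm[:209]=0;pm[224:]=0;pm[:,:325]=0;pm[:,358:]=0
v,u=np.nonzero(pm);print("pad px",u.min(),u.max(),v.min(),v.max());X=np.array([onface(x,y,q) for x,y in zip(u,v)]);print(X.mean(0),X.min(0),X.max(0),np.degrees(np.linalg.eigh(np.cov(X[:,:2].T))[1][:,1]))
# flap slit edges, crop px -> px
for n,x,y in[("hingeL",114,162),("hingeR",314,158),("botL",110,316),("botR",303,322)]:
    u,v=290+x/4,130+y/3.5;print(n,onface(u,v,q))
# meter footprints: front edge bottom
for x,y in[(30,358),(375,366)]:print("frontbot",onz(c,290+x/4,130+y/3.5,0))
for x,y in[(30,352),(375,358)]:print("fronttop",onz(c,290+x/4,130+y/3.5,.07))
for x,y in[(38,38),(396,43)]:print("back",onz(c,290+x/4,130+y/3.5,.147))
# carrier corners and rib
for n,x,y in[("tl",606,424),("tr",690,421),("br",699,524),("bl",614,529)]:print(n,onz(c,290+x/4,130+y/3.5,.012))
rib=(im.max(2)<75);M=np.zeros_like(rib);M[255:276,449:458]=rib[255:276,449:458];R=rect(M);print("rib",R,onz(c,*R[0],.036),[onz(c,*p,.036) for p in cv2.boxPoints(R)])
```

```text
[ 0.453  -0.0023 -0.1585] 0.7050147492625368 24.36870658105903 -0.29452138794081223
pad px 331 351 212 219
[0.5463 0.0228 0.0889] [ 0.5365 -0.0085  0.0843] [0.5562 0.0511 0.0933] [-1.1117 57.285 ]
hingeL [0.6524 0.0899 0.1368]
hingeR [ 0.658  -0.0551  0.1396]
botL [0.532  0.091  0.0822]
botR [ 0.5301 -0.0528  0.0817]
frontbot [0.5069 0.1552 0.    ]
frontbot [ 0.5058 -0.1147  0.    ]
fronttop [0.5015 0.1506 0.07  ]
fronttop [ 0.5022 -0.1077  0.07  ]
back [0.7547 0.1479 0.147 ]
back [ 0.7554 -0.1129  0.147 ]
tl [ 0.4564 -0.2914  0.012 ]
tr [ 0.4606 -0.3558  0.012 ]
br [ 0.3702 -0.3617  0.012 ]
bl [ 0.3643 -0.297   0.012 ]
rib ((453.0, 265.0), (20.0, 8.0), 90.0) [ 0.4122 -0.3208  0.036 ] [array([ 0.4423, -0.309 ,  0.036 ]), array([ 0.4429, -0.3331,  0.036 ]), array([ 0.3822, -0.3325,  0.036 ]), array([ 0.3816, -0.3085,  0.036 ])]
```

```bash
python3 -m pendant '[{"jaw":0,"linear":[0,0,-4],"twist":0},{"jaw":0,"linear":[0,0,-4],"twist":0},{"jaw":0,"linear":[0,0,-4],"twist":0},{"jaw":0,"linear":[0,0,-4],"twist":0},{"jaw":0,"linear":[0,0,-4],"twist":0},{"jaw":0,"linear":[0,0,-4],"twist":0},{"jaw":0,"linear":[-3,-2.7,0],"twist":0},{"jaw":0,"linear":[-3,-2.7,0],"twist":0},{"jaw":0,"linear":[-3,-2.7,0],"twist":0},{"jaw":0,"linear":[-3,-2.7,0],"twist":0},{"jaw":0,"linear":[-3,-2.7,0],"twist":0},{"jaw":0,"linear":[-3,-2.7,0],"twist":0}]' 10; python3 -m pendant '[{"jaw":0,"linear":[-3,-2.7,0],"twist":0},{"jaw":0,"linear":[-3,-2.7,0],"twist":0},{"jaw":0,"linear":[-3,-2.7,0],"twist":0},{"jaw":0,"linear":[-3,-2.7,0],"twist":0},{"jaw":0,"linear":[-3,-2.7,0],"twist":0},{"jaw":0,"linear":[-3,-2.7,0],"twist":0},{"jaw":0,"linear":[-3,-2.7,0],"twist":0},{"jaw":0,"linear":[-3,-2.7,0],"twist":0},{"jaw":0,"linear":[-2.7,-2.4,0],"twist":0},{"jaw":0,"linear":[0,0,0],"twist":-7},{"jaw":0,"linear":[0,0,0],"twist":-7},{"jaw":0,"linear":[0,0,0],"twist":-7}]'; python3 -c "
from rig import robot; print(robot.get_obs()['q'])"
```

```text
time: 1.1
position: [0.3551, 0.3454, 0.4579]
tool_rot: [0.211, 0.977, -0.0, -0.0]
ft_force: [1.9, 0.1, -0.6]
grip_width: 0.0151
grip_force: 0.0
time: 2.1
position: [0.4991, 0.0174, 0.4575]
tool_rot: [0.028, 1.0, 0.0, -0.001]
ft_force: [-0.5, -0.6, 0.1]
grip_width: 0.0007
grip_force: 0.0
[-1.89386381e-01  1.52366016e-01  1.35303261e+00  1.60006901e-04
  1.63822124e+00 -1.70467907e+00]
```

```bash
python3 -m pendant '[{"jaw":0,"linear":[0,3.1,-3],"twist":-3.2},{"jaw":0,"linear":[0,3.1,-3],"twist":0},{"jaw":0,"linear":[0,3.1,-3],"twist":0},{"jaw":0,"linear":[0,0,-4],"twist":0},{"jaw":0,"linear":[0,0,-4],"twist":0},{"jaw":0,"linear":[0,0,-4],"twist":0},{"jaw":0,"linear":[0,0,0],"twist":0}]'; python3 -c "
from rig import robot; print(robot.get_obs()['q'])"; python3 -m pendant '[{"jaw":0,"linear":[0,0,-2],"twist":0},{"jaw":0,"linear":[0,0,-2],"twist":0},{"jaw":0,"linear":[0,0,-2],"twist":0},{"jaw":0,"linear":[0,0,0],"twist":0}]';python3 -c "
from rig import robot; print(robot.get_obs()['q'])"
```

```text
time: 2.68
position: [0.5017, 0.1086, 0.6734]
tool_rot: [0.001, 1.0, -0.0, 0.008]
ft_force: [-0.7, -0.1, 1.7]
grip_width: 0.0002
grip_force: 0.0
[-4.76383611e-03  1.88214509e-01  7.71697527e-01 -1.13638810e-04
  2.16614359e+00 -1.57291375e+00]
time: 3.02
position: [0.5013, 0.1082, 0.7282]
tool_rot: [0.002, 1.0, -0.0, 0.003]
ft_force: [-0.9, 0.7, 0.4]
grip_width: 0.0002
grip_force: 0.0
[-5.63901230e-03  2.38748266e-01  5.57676855e-01 -5.08522609e-05
  2.33915375e+00 -1.57292868e+00]
```

```bash
python3 -m pendant '[{"jaw":0,"linear":[0,0,-2],"twist":0},{"jaw":0,"linear":[0,0,-2],"twist":0},{"jaw":0,"linear":[0,0,-2],"twist":0},{"jaw":0,"linear":[0,0,-2],"twist":0},{"jaw":0,"linear":[0,0,0],"twist":0}]';python3 -c "
from rig import robot; print(robot.get_obs()['q'])"; python3 -m pendant '[{"jaw":0,"linear":[0,0,-3],"twist":0},{"jaw":0,"linear":[0,0,-3],"twist":0},{"jaw":0,"linear":[0,0,0],"twist":0}]';python3 -c "
from rig import robot; print(robot.get_obs()['q'])"
```

```text
time: 3.43
position: [0.4952, 0.1068, 0.7947]
tool_rot: [0.002, 1.0, 0.001, 0.002]
ft_force: [0.4, 0.0, -0.0]
grip_width: 0.0002
grip_force: 0.0
[-9.09975660e-03  3.30668133e-01  2.20281472e-01  2.06001060e-03
  2.58737891e+00 -1.57450370e+00]
time: 3.68
position: [0.4674, 0.1017, 0.8163]
tool_rot: [0.002, 1.0, 0.003, 0.015]
ft_force: [-1.5, -0.3, 0.6]
grip_width: 0.0004
grip_force: 0.0
[-0.02374934  0.28684344  0.21801754  0.01148581  2.60724112 -1.58104399]
```

```bash
python3 -m pendant '[{"jaw":0,"linear":[4,0,0],"twist":0},{"jaw":0,"linear":[4,0,0],"twist":0},{"jaw":0,"linear":[4,0,0],"twist":0},{"jaw":0,"linear":[4,0,0],"twist":0},{"jaw":0,"linear":[0,0,0],"twist":0}]';python3 -c "
from rig import robot; print(robot.get_obs()['q'])"; python3 -m pendant '[{"jaw":0,"linear":[0,0,-3],"twist":0},{"jaw":0,"linear":[0,0,-3],"twist":0},{"jaw":0,"linear":[0,0,0],"twist":0}]';python3 -c "
from rig import robot; print(robot.get_obs()['q'])"
```

```text
time: 4.1
position: [0.3012, 0.1031, 0.8138]
tool_rot: [0.001, 1.0, 0.002, 0.018]
ft_force: [-0.9, -0.0, 1.5]
grip_width: 0.0007
grip_force: 0.0
[-0.03274959 -0.04477635  0.63590996  0.01032483  2.51517602 -1.5929126 ]
time: 4.35
position: [0.3086, 0.102, 0.8557]
tool_rot: [0.002, 1.0, 0.002, 0.023]
ft_force: [0.4, -1.2, 1.4]
grip_width: 0.0009
grip_force: 0.0
[-0.0358244   0.02958971  0.42054383  0.01353769  2.64559405 -1.59105966]
```

```bash
python3 -m pendant '[{"jaw":0,"linear":[0,0,-2.5],"twist":0},{"jaw":0,"linear":[0,0,-2.5],"twist":0},{"jaw":0,"linear":[0,0,-2.5],"twist":0},{"jaw":0,"linear":[0,0,0],"twist":0}]';python3 -c "
from rig import robot; print(robot.get_obs()['q'])"; python3 -m pendant '[{"jaw":0,"linear":[3,0,0],"twist":0},{"jaw":0,"linear":[3,0,0],"twist":0},{"jaw":0,"linear":[3,0,0],"twist":0},{"jaw":0,"linear":[0,0,0],"twist":0}]';python3 -c "
from rig import robot; print(robot.get_obs()['q'])"
```

```text
time: 4.68
position: [0.3038, 0.1015, 0.8683]
tool_rot: [0.002, 0.999, 0.002, 0.044]
ft_force: [-0.2, 0.1, -0.1]
grip_width: 0.0009
grip_force: 0.0
[-0.03965824  0.02138086  0.38499631  0.01649365  2.64663641 -1.59214535]
time: 5.02
position: [0.2084, 0.1022, 0.8617]
tool_rot: [0.001, 0.999, 0.002, 0.046]
ft_force: [-1.6, -0.1, -0.1]
grip_width: 0.0004
grip_force: 0.0
[-0.05657013 -0.14739669  0.5555883   0.01921116  2.64151461 -1.60728694]
```

```bash
python3 -m pendant '[{"jaw":0,"linear":[0,0,-4],"twist":0},{"jaw":0,"linear":[0,0,-4],"twist":0},{"jaw":0,"linear":[0,0,-4],"twist":0},{"jaw":0,"linear":[0,0,-4],"twist":0},{"jaw":0,"linear":[0,0,-4],"twist":0},{"jaw":0,"linear":[0,0,-4],"twist":0},{"jaw":0,"linear":[0,0,0],"twist":0}]';python3 -c "
from rig import robot; print(robot.get_obs()['q'])"
```

```text
time: 5.6
position: [0.2049, 0.117, 0.9081]
tool_rot: [0.002, 0.993, -0.004, 0.121]
ft_force: [-0.7, 0.0, 0.7]
grip_width: 0.0007
grip_force: 0.0
[ 0.06444428 -0.12005305  0.37271402 -0.05044844  2.64684476 -1.55058644]
```

```bash
python3 -m pendant '[{"jaw":0,"linear":[0,0,-4],"twist":0},{"jaw":0,"linear":[0,0,-4],"twist":0},{"jaw":0,"linear":[0,0,-4],"twist":0},{"jaw":0,"linear":[0,0,-4],"twist":0},{"jaw":0,"linear":[0,0,-4],"twist":0},{"jaw":0,"linear":[0,0,-4],"twist":0},{"jaw":0,"linear":[0,0,0],"twist":0}]';python3 -c "
from rig import robot; print(robot.get_obs()['q'])"
```

```text
time: 6.18
position: [0.155, 0.1348, 0.9499]
tool_rot: [-0.0, 0.981, -0.007, 0.196]
ft_force: [-1.1, 0.2, -0.1]
grip_width: 0.0001
grip_force: 0.0
[ 0.43405113 -0.11082228  0.21942831 -0.37518142  2.64681771 -1.50247937]
```

```bash
cat > d.py <<'E'
import sys,numpy as np
from rig import robot
from scipy.spatial.transform import Rotation as R
def go(t):
    o=robot.get_obs();M=R.from_quat(o["tool_rot"]).as_matrix()
    d=M.T@(np.array(t)-o["position"]);print("t",round(o["time"],2),"pos",np.round(o["position"],4),"cm:",np.round(100*d,2),"zaxis",np.round(M[:,2],3),"yaw_y",np.round(M[:,1],3),"F",np.round(o["ft_force"],1),"w",round(o["grip_width"],4),"q",np.round(o["q"],2))
if __name__=="__main__": go([float(a) for a in sys.argv[1:4]])
E
python3 -m pendant '[{"jaw":0,"linear":[0,-0.5,4],"twist":0},{"jaw":0,"linear":[0,-0.5,4],"twist":0},{"jaw":0,"linear":[0,-0.5,4],"twist":0},{"jaw":0,"linear":[0,-0.5,4],"twist":0},{"jaw":0,"linear":[0,-0.5,4],"twist":0},{"jaw":0,"linear":[0,-0.5,4],"twist":0},{"jaw":0,"linear":[0,-0.5,4],"twist":0},{"jaw":0,"linear":[0,-0.5,4],"twist":0},{"jaw":0,"linear":[0,-0.5,4],"twist":0},{"jaw":0,"linear":[0,0,4],"twist":0}]' >/dev/null; python3 d.py .5167 .0205 .161
```

```text
t 7.02 pos [0.3065 0.0807 0.59  ] cm: [-3.21 -4.96 47.79] zaxis [ 0.379 -0.022 -0.925] yaw_y [ 0.012  1.    -0.019] F [0.5 0.3 0.2] w 0.0004 q [-0.13 -0.4   1.54  0.03  1.61 -1.68]
```

```bash
python3 -m pendant '[{"jaw":0,"linear":[-0.3,-0.4,4],"twist":0},{"jaw":0,"linear":[-0.3,-0.4,4],"twist":0},{"jaw":0,"linear":[-0.3,-0.4,4],"twist":0},{"jaw":0,"linear":[-0.3,-0.4,4],"twist":0},{"jaw":0,"linear":[-0.3,-0.4,4],"twist":0},{"jaw":0,"linear":[-0.3,-0.4,4],"twist":0},{"jaw":0,"linear":[-0.3,-0.4,4],"twist":0},{"jaw":0,"linear":[-0.3,-0.4,4],"twist":0},{"jaw":0,"linear":[-0.3,-0.4,4],"twist":0},{"jaw":0,"linear":[-0.3,-0.4,4],"twist":0},{"jaw":0,"linear":[0,-0.4,4],"twist":0},{"jaw":0,"linear":[0,0,0],"twist":0}]' >/dev/null; python3 d.py .5398 .0205 .1057
python3 - <<'E'
from rig import cams
import cv2
c=cams.camera("scene");cv2.imwrite("pics/s1.png",cv2.resize(c["color"][150:370,150:420],None,fx=2.7,fy=2.7,interpolation=2))
E
```

```text
t 8.02 pos [0.4982 0.0266 0.1887] cm: [-0.87 -0.42  9.26] zaxis [ 0.362 -0.019 -0.932] yaw_y [ 0.014  1.    -0.015] F [-1.  -0.3 -1.4] w 0.0004 q [-0.21  0.3   2.05  0.14  0.42 -1.88]
```

View pics/s1.png

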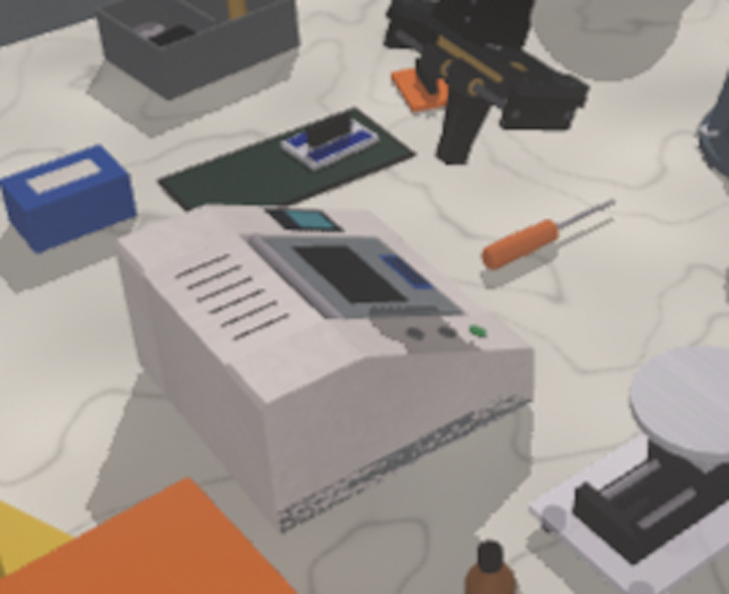

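The picture shows the closed fingertips (455,155) in front of and above the blue pad (405,270), with the meter shut. This matches the numbers.

```bash
python3 -m pendant '[{"jaw":0,"linear":[-0.3,-0.2,2.5],"twist":0},{"jaw":0,"linear":[-0.3,-0.2,2.5],"twist":0},{"jaw":0,"linear":[-0.3,0,2],"twist":0},{"jaw":0,"linear":[0,0,1],"twist":0},{"jaw":0,"linear":[0,0,0.4],"twist":0},{"jaw":0,"linear":[0,0,0],"twist":0}]'  >/dev/null; python3 d.py .5398 .0205 .1057
```

```text
t 8.57 pos [0.5414 0.0222 0.1265] cm: [ 0.95 -0.13  1.86] zaxis [ 0.382 -0.022 -0.924] yaw_y [ 0.009  1.    -0.02 ] F [-0.2 -0.4 -0.2] w 0.0006 q [-0.2   0.48  2.03  0.22  0.25 -1.96]
```

```bash
python3 -m pendant '[{"jaw":0,"linear":[0.5,-0.1,0.5],"twist":0},{"jaw":0,"linear":[0.4,0,0.5],"twist":0},{"jaw":0,"linear":[0,0,0.3],"twist":0},{"jaw":0,"linear":[0,0,0],"twist":0}]'  >/dev/null; python3 d.py .5398 .0205 .1057;  python3 -m pendant '[{"jaw":0,"linear":[0,0,0.3],"twist":0},{"jaw":0,"linear":[0,0,0.2],"twist":0},{"jaw":0,"linear":[0,0,0],"twist":0}]'  >/dev/null; python3 d.py .5398 .0205 .1057
```

```text
t 8.9 pos [0.5382 0.0212 0.1111] cm: [ 0.06 -0.06  0.56] zaxis [ 0.383 -0.022 -0.924] yaw_y [ 0.008  1.    -0.021] F [ 0.4 -0.5  0.4] w 0.0005 q [-0.2   0.51  2.05  0.28  0.2  -2.03]
t 9.15 pos [0.5407 0.021  0.1056] cm: [ 0.08 -0.05 -0.04] zaxis [ 0.382 -0.022 -0.924] yaw_y [ 0.007  1.    -0.021] F [-0.5  0.  -0.8] w 0.0004 q [-0.2   0.52  2.05  0.3   0.19 -2.05]
```

```bash
for i in 1 2 3; do case $i in *) python3 -m pendant '[{"jaw":0,"linear":[0,0,0.2],"twist":0},{"jaw":0,"linear":[0,0,0],"twist":0}]' >/dev/null;; esac; python3 d.py .5398 .0205 .1057; done
```

```text
t 9.32 pos [0.5412 0.021  0.1034] cm: [ 0.04 -0.06 -0.27] zaxis [ 0.382 -0.022 -0.924] yaw_y [ 0.007  1.    -0.021] F [0.1 0.4 0.8] w 0.0005 q [-0.2   0.53  2.05  0.3   0.18 -2.05]
t 9.48 pos [0.5418 0.0209 0.1013] cm: [ 0.02 -0.05 -0.48] zaxis [ 0.381 -0.022 -0.924] yaw_y [ 0.007  1.    -0.021] F [-0.6  0.3  0.1] w 0.0006 q [-0.2   0.53  2.05  0.31  0.18 -2.06]
t 9.65 pos [0.5426 0.0209 0.0995] cm: [ 0.02 -0.05 -0.68] zaxis [ 0.381 -0.022 -0.924] yaw_y [ 0.007  1.    -0.021] F [-0.1  0.4 -0.4] w 0.0005 q [-0.2   0.54  2.05  0.31  0.17 -2.07]
```

Run:
```python
from rig import cams
import cv2
c=cams.camera("scene");cv2.imwrite("pics/s2.png",cv2.resize(c["color"][200:310,220:360],None,fx=5,fy=5,interpolation=2))
```

```text
(no output)
```

View pics/s2.png

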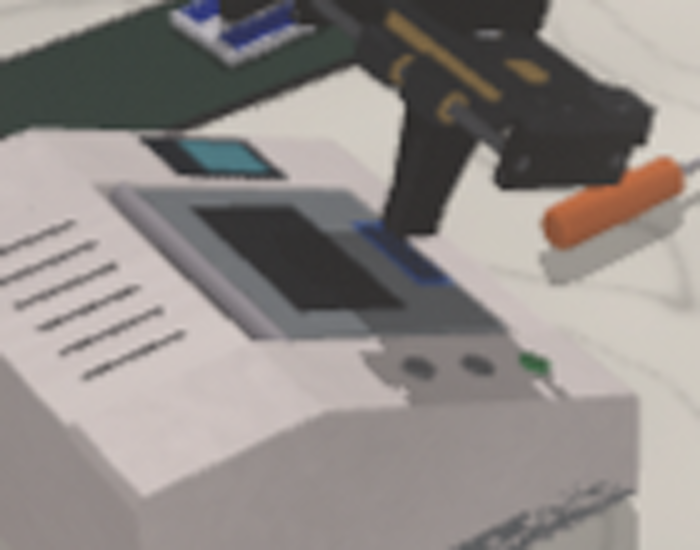

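The picture shows the fingertip at (415,233) just over the front edge of the pad (405,255), not visibly touching yet. I'll continue in small steps.

```bash
for i in 1 2 3; do python3 -m pendant '[{"jaw":0,"linear":[0,0,0.2],"twist":0},{"jaw":0,"linear":[0,0,0],"twist":0}]' >/dev/null; python3 d.py .5398 .0205 .1057; done
```

```text
t 9.87 pos [0.5434 0.0208 0.0977] cm: [ 0.03 -0.05 -0.88] zaxis [ 0.381 -0.022 -0.924] yaw_y [ 0.007  1.    -0.021] F [-1.1 -0.6 -0.7] w 0.0002 q [-0.2   0.54  2.05  0.32  0.17 -2.07]
t 10.03 pos [0.5442 0.0208 0.0958] cm: [ 0.03 -0.05 -1.08] zaxis [ 0.381 -0.022 -0.924] yaw_y [ 0.008  1.    -0.021] F [-0.5  1.2  0. ] w 0.0008 q [-0.2   0.55  2.05  0.33  0.17 -2.08]
t 10.2 pos [0.5449 0.0207 0.094 ] cm: [ 0.03 -0.05 -1.28] zaxis [ 0.381 -0.022 -0.924] yaw_y [ 0.008  1.    -0.021] F [-0.3  0.1  0.2] w 0.0004 q [-0.2   0.55  2.05  0.34  0.16 -2.09]
```

Run:
```python
from rig import cams,robot
from h import *
np.set_printoptions(precision=4,suppress=True)
c=cams.camera("scene");im=c["color"]
V=np.array(c["view"]);o=robot.get_obs()
from scipy.spatial.transform import Rotation as R
M=R.from_quat(o["tool_rot"]).as_matrix();tip=o["position"]+.017*M[:,2]
p=V[:3,:3]@tip+V[:3,3];print("tip",tip,"px",p[:2]/p[2]*f(c)+[c["cx"],c["cy"]],p[2])
for v in range(232,260,2):print(v,[ (round(float(c["depth"][v,u]),3),*np.round(dep(c,u,v),3)) for u in (303,)], im[v,303])
b,g,r=[im[...,i].astype(int) for i in range(3)]
m=(b>r+40)&(b>g+20);m[:238]=0;m[262:]=0;m[:,:285]=0;m[:,315:]=0;v,u=np.nonzero(m);print(u.min(),u.max(),v.min(),v.max());P=cloud(c,m);print(P.mean(0),P.min(0),P.max(0))
cv2.imwrite("pics/s3.png",cv2.resize(im[225:275,270:330],None,fx=10,fy=10,interpolation=2))
```

```text
tip [0.5514 0.0204 0.0783] px [297.5965 254.938 ] 1.2341189329351696
232 [(1.203, np.float64(0.535), np.float64(0.025), np.float64(0.142))] [49 50 52]
234 [(1.201, np.float64(0.537), np.float64(0.027), np.float64(0.139))] [47 49 50]
236 [(1.197, np.float64(0.539), np.float64(0.029), np.float64(0.135))] [46 47 50]
238 [(1.199, np.float64(0.541), np.float64(0.032), np.float64(0.131))] [46 47 49]
240 [(1.202, np.float64(0.542), np.float64(0.033), np.float64(0.126))] [48 49 51]
242 [(1.206, np.float64(0.542), np.float64(0.032), np.float64(0.12))] [47 48 50]
244 [(1.208, np.float64(0.542), np.float64(0.033), np.float64(0.115))] [47 48 50]
246 [(1.211, np.float64(0.542), np.float64(0.032), np.float64(0.109))] [47 48 50]
248 [(1.22, np.float64(0.541), np.float64(0.03), np.float64(0.1))] [47 49 51]
250 [(1.231, np.float64(0.54), np.float64(0.028), np.float64(0.092))] [83 75 76]
252 [(1.216, np.float64(0.545), np.float64(0.035), np.float64(0.094))] [66 55 53]
254 [(1.204, np.float64(0.553), np.float64(0.046), np.float64(0.098))] [62 53 53]
256 [(1.199, np.float64(0.557), np.float64(0.053), np.float64(0.098))] [95 72 65]
258 [(1.19, np.float64(0.563), np.float64(0.061), np.float64(0.1))] [87 86 85]
292 308 244 256
[0.5467 0.0246 0.0941] [ 0.5438 -0.0049  0.0923] [0.5495 0.0541 0.096 ]
```

View pics/s3.png

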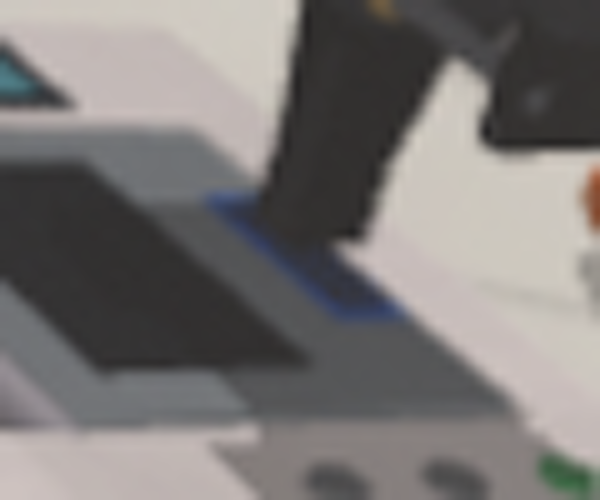

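The finger's visible end is at crop (315,240), right at the pad surface. So the real tip is roughly 14 mm less far ahead than computed. I'll step on by force.

```bash
for i in 1 2 3 4; do python3 -m pendant '[{"jaw":0,"linear":[0,0,0.15],"twist":0},{"jaw":0,"linear":[0,0,0],"twist":0}]' >/dev/null; python3 d.py .5398 .0205 .1057 | cut -c1-50,120-175; done
```

```text
t 10.42 pos [0.5455 0.0207 0.0927] cm: [ 0.03 -0.0[-0.  -0.3 -0.2] w 0.0004 q [-0.2   0.56  2.05  0.34  0.
t 10.58 pos [0.546  0.0207 0.0913] cm: [ 0.03 -0.0[ 0.6 -0.2 -0.3] w 0.0005 q [-0.2   0.56  2.05  0.35  0.
t 10.75 pos [0.5466 0.0206 0.0899] cm: [ 0.03 -0.0[ 0.5 -0.3 -0.6] w 0.0004 q [-0.2   0.56  2.05  0.35  0.
t 10.92 pos [0.5472 0.0206 0.0885] cm: [ 0.03 -0.0[ 0.5 -0.1  0.5] w 0.0002 q [-0.2   0.57  2.04  0.36  0.
```

```bash
for i in 1 2 3 4; do python3 -m pendant '[{"jaw":0,"linear":[0,0,0.15],"twist":0},{"jaw":0,"linear":[0,0,0],"twist":0}]' >/dev/null; python3 d.py .5398 .0205 .1057 | cut -c1-50,120-175; done
python3 - <<'E'
from rig import cams
from h import *
c=cams.camera("scene");im=c["color"]
cv2.imwrite("pics/s4.png",cv2.resize(im[225:275,270:330],None,fx=10,fy=10,interpolation=2))
E
```

```text
t 11.08 pos [0.5477 0.0206 0.0873] cm: [ 0.03 -0.0[-1.4  0.2  2.9] w 0.0007 q [-0.2   0.57  2.04  0.37  0.
t 11.25 pos [0.5483 0.0206 0.0861] cm: [ 0.04 -0.0[-0.9  0.4  3.7] w 0.0005 q [-0.2   0.57  2.04  0.37  0.
t 11.42 pos [0.549  0.0206 0.0847] cm: [ 0.05 -0.0[-2.3  1.5  5.1] w 0.0001 q [-0.2   0.58  2.04  0.38  0.
t 11.58 pos [0.5496 0.0206 0.0834] cm: [ 0.05 -0.0[-1.1  0.7  5.4] w 0.0005 q [-0.2   0.58  2.04  0.39  0.
```

View pics/s4.png

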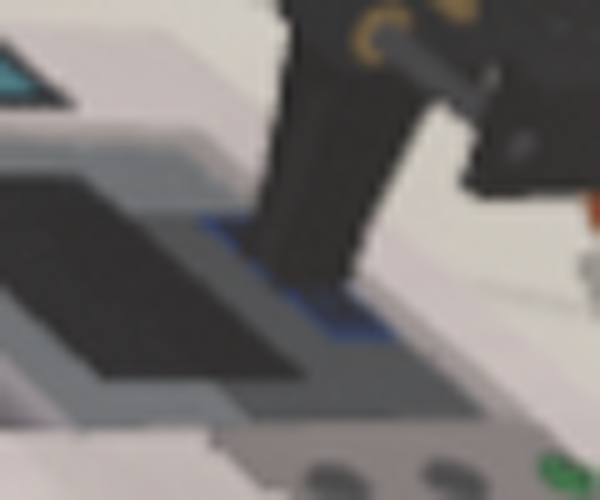

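The flap is visibly pressed in at the finger (325,280), with about 5 N on the tool. A little further, then I release and retreat.

```bash
python3 -m pendant '[{"jaw":0,"linear":[0,0,0.15],"twist":0},{"jaw":0,"linear":[0,0,0],"twist":0}]' >/dev/null; python3 d.py .5398 .0205 .1057 | cut -c1-50,120-175;  python3 -m pendant '[{"jaw":0,"linear":[0,0,-2],"twist":0},{"jaw":0,"linear":[2.5,0,-3],"twist":0},{"jaw":0,"linear":[2.5,0,-3],"twist":0},{"jaw":0,"linear":[2,0,-3.5],"twist":0},{"jaw":0,"linear":[2,0,-3.5],"twist":0},{"jaw":0,"linear":[1,0,-3],"twist":0},{"jaw":0,"linear":[0,0,0],"twist":0},{"jaw":0,"linear":[0,0,0],"twist":0},{"jaw":0,"linear":[0,0,0],"twist":0},{"jaw":0,"linear":[0,0,0],"twist":0},{"jaw":0,"linear":[0,0,0],"twist":0},{"jaw":0,"linear":[0,0,0],"twist":0}]'>/dev/null;  python3 d.py .56 .0205 .30
python3 - <<'E'
from rig import cams
from h import *
c=cams.camera("scene");im=c["color"]
cv2.imwrite("pics/s5.png",cv2.resize(im[130:330,170:370],None,fx=3,fy=3,interpolation=2))
E
```

```text
t 11.8 pos [0.5503 0.0205 0.082 ] cm: [ 0.06 -0.06-1.5  1.   5.2] w 0.0003 q [-0.2   0.58  2.04  0.39  0.1
t 12.8 pos [0.3893 0.0243 0.2089] cm: [-19.26  -0.44  -1.95] zaxis [ 0.379 -0.021 -0.925] yaw_y [ 0.007  1.    -0.02 ] F [-0.2 -0.7  0.1] w 0.0003 q [-0.3   0.11  2.28  0.25  0.39 -2.09]
```

View pics/s5.png

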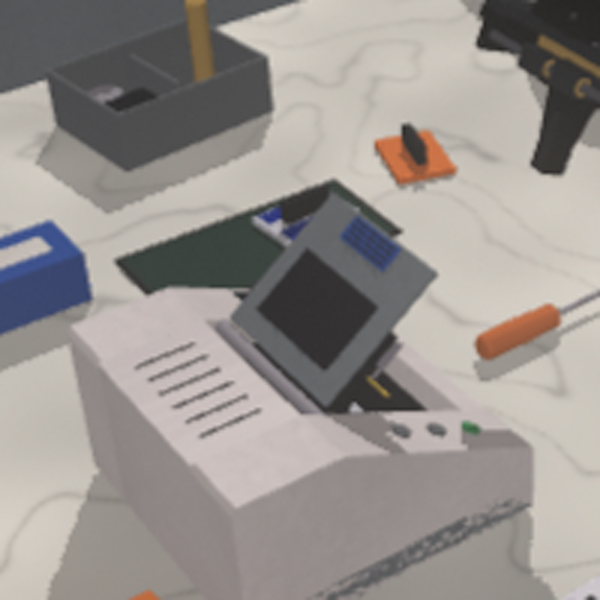

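The flap is swinging open, with its pad at (370,243), and the bay is visible under it. Next I measure the rib in the bay and the open fingertips in the tool frame from depth.

```bash
python3 -m pendant '[{"jaw":1,"linear":[0,0,0],"twist":0},{"jaw":1,"linear":[0,0,0],"twist":0},{"jaw":1,"linear":[0,0,0],"twist":0},{"jaw":1,"linear":[0,0,0],"twist":0},{"jaw":1,"linear":[0,0,0],"twist":0},{"jaw":1,"linear":[0,0,0],"twist":0},{"jaw":1,"linear":[0,0,0],"twist":0}]' >/dev/null
python3 - <<'E'
from rig import cams,robot
from h import *
from scipy.spatial.transform import Rotation as R
np.set_printoptions(precision=4,suppress=True)
o=robot.get_obs();M=R.from_quat(o["tool_rot"]).as_matrix();print(o["time"],o["position"],o["grip_width"])
ex=np.array([.906,0,.4226]);ez=np.array([-.4226,0,.906]);fc=np.array([.6217,.0195,.0709])
B=np.stack([ex,[0,1,0],ez],1)
for n in("scene","top"):
    c=cams.camera(n);np.savez(f"/tmp/{n}1.npz",**c);im=c["color"].astype(int);A=c["depth"]>0
    P=cloud(c,A);col=im[A]
    T=(P-o["position"])@M
    k=(abs(T[:,0])<.04)&(abs(T[:,1])<.075)&(T[:,2]>-.04)&(T[:,2]<.05);t=T[k]
    print(n,"gripper pts",len(t));
    for s in(-1,1):
        q=t[t[:,1]*s>0]; 
        if len(q):print(" side",s,"zmax pct",np.percentile(q[:,2],[50,90,98,100]),"y",np.percentile(q[:,1],[5,95]),"x",np.percentile(q[:,0],[5,95]))
    Q=(P-fc)@B
    k=(abs(Q[:,0])<.06)&(abs(Q[:,1])<.05)&(Q[:,2]>-.02)&(Q[:,2]<.045);q=Q[k];cc=col[k]
    print(n,"bay pts",len(q));h,e=np.histogram(q[:,2],np.arange(-.02,.046,.004));print(h)
    r=q[(q[:,2]>.02)&(abs(q[:,1])<.025)];print("rib?",len(r),r.mean(0) if len(r) else 0,np.percentile(r,[3,97],axis=0) if len(r) else 0)
    w=q[(cc[k[k]].min(1)>120)&(q[:,2]<.02)] if 0 else q[(cc.min(1)>120)];print("bright",len(w),np.percentile(w,[3,50,97],axis=0) if len(w) else 0)
E
```

```text
13.4333 [0.3889 0.0244 0.21  ] 0.03919810278011932
scene gripper pts 236
 side -1 zmax pct [-0.0232 -0.009  -0.0066 -0.0056] y [-0.026  -0.0164] x [-0.0113  0.0085]
 side 1 zmax pct [-0.0231 -0.0098 -0.0068 -0.0058] y [0.0227 0.0327] x [-0.0123  0.0084]
scene bay pts 324
[ 0  0  0  0  0  0 15 21 40 49 43 55 94  6  0  1]
rib? 132 [-0.0337  0.0034  0.0269] [[-0.0567 -0.0226  0.0205]
 [ 0.0222  0.0228  0.0323]]
bright 10 [[-0.0473 -0.0053  0.0065]
 [-0.0418  0.0018  0.0073]
 [ 0.0001  0.0448  0.0299]]
top gripper pts 4
 side -1 zmax pct [-0.0085 -0.0085 -0.0085 -0.0085] y [-0.0279 -0.0279] x [-0.0086 -0.0086]
 side 1 zmax pct [-0.0103 -0.0071 -0.0065 -0.0063] y [0.0206 0.0229] x [-0.0103 -0.0086]
top bay pts 800
[  0   0   3  27  60 113 162  99  21   8  44 109  99  33   9  10]
rib? 119 [-0.0239 -0.001   0.0296] [[-0.059  -0.0217  0.0211]
 [ 0.0576  0.0199  0.0431]]
bright 166 [[-0.0435 -0.0218  0.0004]
 [-0.0253 -0.007   0.0057]
 [ 0.0053  0.0299  0.012 ]]
```

Run:
```python
from h import *
np.set_printoptions(precision=4,suppress=True,linewidth=150)
ex=np.array([.906,0,.4226]);ez=np.array([-.4226,0,.906]);fc=np.array([.6217,.0195,.0709])
B=np.stack([ex,[0,1,0],ez],1)
c=dict(np.load("/tmp/top1.npz"));im=c["color"].astype(int);A=c["depth"]>0;P=(cloud(c,A)-fc)@B;g=im[A].mean(1)
print("height mm(brightness) rows x(up slope) +.06..-.08, cols y +.06..-.06")
for x in np.arange(.06,-.085,-.006):
    s=f"{x*1000:5.0f} "
    for y in np.arange(.06,-.061,-.006):
        k=(abs(P[:,0]-x)<.003)&(abs(P[:,1]-y)<.003)&(P[:,2]<.06)
        s+=f"{np.median(P[k,2])*1000:4.0f}/{g[k].mean()/10:2.0f}" if k.any() else "    .  "
    print(s)
# flap tip
Q=P[(abs(P[:,1])<.07)&(P[:,2]>.1)&(abs(P[:,0]-.06)<.06)];print(len(Q),np.percentile(Q,[2,98],axis=0) if len(Q) else 0)
```

```text
height mm(brightness) rows x(up slope) +.06..-.08, cols y +.06..-.06
   60   46/ 6  48/ 5  48/ 5  48/ 5  49/ 4  51/ 5  47/ 5  43/ 5  47/ 5  44/ 5  44/ 5  45/ 5  47/ 4  43/ 5  46/ 5  46/ 5  48/ 5  48/ 5  45/ 5  50/ 5  47/ 5
   54     .      .      .      .      .      .      .    43/ 4    .      .    58/ 2    .      .      .      .      .      .      .      .      .      .  
   48     .      .      .      .      .      .      .      .      .      .      .      .      .      .      .      .      .      .      .      .      .  
   42     .      .      .      .      .      .      .      .      .      .      .      .      .      .      .      .      .      .      .      .      .  
   36     .      .      .      .      .      .      .      .      .      .      .      .      .      .      .      .      .      .      .      .      .  
   30     .      .      .      .      .      .      .      .      .      .      .      .      .      .      .      .      .      .      .      .      .  
   24     .      .      .      .      .      .      .      .      .      .      .      .      .      .     
[... 2177 characters left out ...]
0/ 1  30/ 1  29/ 1  28/ 1
  -66   30/ 1  26/ 1  26/ 1  30/ 1  29/ 1  29/ 1  28/ 1  30/ 1  27/ 1  28/ 1  24/ 1  30/ 1  29/ 1  25/ 1  25/ 1  28/ 1  27/ 1  30/ 1  27/ 1  26/ 1  31/ 0
  -72   25/ 1  28/ 0  28/ 1  27/ 1  29/ 1  27/ 1  31/ 1  25/ 1  28/ 1  28/ 1  29/ 1  30/ 1  30/ 1  29/ 1  27/ 1  27/ 1  29/ 1  32/ 1  29/ 1  26/ 1  26/ 1
  -78   32/ 7  34/ 6  30/ 6  31/ 7  33/ 6  34/ 7  32/ 6  35/ 8  32/ 6  37/ 8  40/ 8  30/ 5  39/ 7  32/ 7  33/ 6  36/ 6  33/ 5  31/ 6  32/ 5  29/ 5  31/ 5
  -84   49/14  45/14  49/14  48/14  48/14  47/14  48/14  47/14  50/14  43/14  47/14  46/14  49/14  48/13  49/14  46/12  47/13  46/13  46/13  47/13  43/10
516 [[ 0.0291 -0.0667  0.1026]
 [ 0.0565  0.0662  0.1857]]
```

```bash
python3 d.py .5545 .017 .1994; python3 d.py .6076 .017 .0699
```

```text
t 13.53 pos [0.3889 0.0243 0.21  ] cm: [-14.9   -0.59   7.32] zaxis [ 0.382 -0.022 -0.924] yaw_y [ 0.008  1.    -0.021] F [-0.3 -0.4  0.2] w 0.0472 q [-0.3   0.11  2.28  0.25  0.39 -2.09]
t 13.53 pos [0.3889 0.0243 0.21  ] cm: [-14.86  -0.27  21.31] zaxis [ 0.382 -0.022 -0.924] yaw_y [ 0.008  1.    -0.021] F [-0.3 -0.4  0.2] w 0.0472 q [-0.3   0.11  2.28  0.25  0.39 -2.09]
```

```bash
python3 -m pendant '[{"jaw":0.5,"linear":[-3,-0.1,1.5],"twist":0},{"jaw":0.5,"linear":[-3,-0.1,1.5],"twist":0},{"jaw":0.5,"linear":[-3,-0.1,1.5],"twist":0},{"jaw":0.5,"linear":[-3,0,1.5],"twist":0},{"jaw":0.5,"linear":[-2.9,0,1.3],"twist":0},{"jaw":0.5,"linear":[0,0,0],"twist":0},{"jaw":0.5,"linear":[0,0,0],"twist":0}]' >/dev/null;  python3 d.py .6076 .017 .0699
```

```text
t 14.12 pos [0.556  0.0198 0.1991] cm: [ 0.16  0.03 13.92] zaxis [ 0.382 -0.022 -0.924] yaw_y [ 0.007  1.    -0.021] F [-0.2 -0.  -0.3] w 0.0438 q [-0.2   0.35  1.93  0.11  0.48 -1.85]
```

```bash
python3 -m pendant '[{"jaw":0.5,"linear":[0.2,0,3],"twist":0},{"jaw":0.5,"linear":[0,0,3],"twist":0},{"jaw":0.5,"linear":[0,0,3],"twist":0},{"jaw":0.5,"linear":[0,0,2],"twist":0},{"jaw":0.5,"linear":[0,0,1],"twist":0},{"jaw":0.5,"linear":[0,0,0],"twist":0},{"jaw":0.5,"linear":[0,0,0],"twist":0}]' >/dev/null;  python3 d.py .6076 .017 .0699
```

```text
t 14.7 pos [0.5985 0.0171 0.0883] cm: [-0.14  0.04  2.05] zaxis [ 0.382 -0.022 -0.924] yaw_y [ 0.008  1.    -0.021] F [0.9 0.2 1.7] w 0.0437 q [-0.18  0.6   1.92  0.2   0.24 -1.94]
```

```bash
python3 -m pendant '[{"jaw":0.5,"linear":[0,0,0.7],"twist":0},{"jaw":0.5,"linear":[0,0,0.5],"twist":0},{"jaw":0.5,"linear":[0,0,0],"twist":0}]' >/dev/null;  python3 d.py .6076 .017 .0699;python3 -m pendant '[{"jaw":0.5,"linear":[0,0,0.5],"twist":0},{"jaw":0.5,"linear":[0,0,0],"twist":0}]' >/dev/null;  python3 d.py .6076 .017 .0699
```

```text
t 14.95 pos [0.6038 0.0168 0.0773] cm: [-0.07  0.04  0.83] zaxis [ 0.383 -0.023 -0.923] yaw_y [ 0.008  1.    -0.021] F [ 2.7 -0.8  2.6] w 0.0434 q [-0.18  0.63  1.91  0.22  0.22 -1.96]
t 15.12 pos [0.6069 0.0165 0.0735] cm: [0.08 0.06 0.35] zaxis [ 0.387 -0.023 -0.922] yaw_y [ 0.012  1.    -0.02 ] F [5.  1.7 4.5] w 0.0435 q [-0.18  0.64  1.91  0.23  0.21 -1.96]
```

```bash
python3 -m pendant '[{"jaw":0,"linear":[0,0,0],"twist":0},{"jaw":0,"linear":[0,0,0],"twist":0},{"jaw":0,"linear":[0,0,0],"twist":0},{"jaw":0,"linear":[0,0,0],"twist":0},{"jaw":0,"linear":[0,0,0],"twist":0},{"jaw":0,"linear":[0,0,0],"twist":0},{"jaw":0,"linear":[0,0,0],"twist":0},{"jaw":0,"linear":[0,0,0],"twist":0}]' 20;  python3 d.py .6076 .017 .0699
```

```text
time: 15.78
position: [0.6071, 0.0166, 0.0738]
tool_rot: [0.003, 0.98, -0.011, 0.197]
ft_force: [4.3, 1.4, 5.5]
grip_width: 0.0119
grip_force: 20.0
t 15.78 pos [0.6071 0.0166 0.0738] cm: [0.1  0.05 0.37] zaxis [ 0.386 -0.023 -0.922] yaw_y [ 0.011  1.    -0.02 ] F [4.3 1.4 5.5] w 0.0119 q [-0.18  0.64  1.91  0.23  0.21 -1.96]
```

```bash
python3 -m pendant '[{"jaw":0,"linear":[0,0,-0.7],"twist":0},{"jaw":0,"linear":[0,0,-0.8],"twist":0},{"jaw":0,"linear":[0,0,-0.5],"twist":0},{"jaw":0,"linear":[0,0,0],"twist":0}]' >/dev/null;  python3 d.py .6076 .017 .0699; python3 -m pendant '[{"jaw":0,"linear":[0,0,-1.5],"twist":0},{"jaw":0,"linear":[0,0,-2],"twist":0},{"jaw":0,"linear":[0,0,-2],"twist":0},{"jaw":0,"linear":[0,0,0],"twist":0}]' >/dev/null;  python3 d.py .6076 .017 .0699
```

```text
t 16.12 pos [0.5966 0.0174 0.0915] cm: [-0.19  0.01  2.41] zaxis [ 0.382 -0.022 -0.924] yaw_y [ 0.007  1.    -0.021] F [1.9 0.3 1. ] w 0.012 q [-0.18  0.59  1.92  0.2   0.24 -1.94]
t 16.45 pos [0.5736 0.0192 0.1425] cm: [-0.39 -0.05  8.01] zaxis [ 0.379 -0.022 -0.925] yaw_y [ 0.006  1.    -0.021] F [ 0.1 -0.6 -0.8] w 0.0117 q [-0.19  0.47  1.94  0.15  0.34 -1.89]
```

```bash
python3 -m pendant '[{"jaw":0,"linear":[0,0,-2],"twist":0},{"jaw":0,"linear":[2,0,-2],"twist":0},{"jaw":0,"linear":[3.5,0,-1],"twist":0},{"jaw":0,"linear":[3.5,0,-1],"twist":0},{"jaw":0,"linear":[0,0,0],"twist":0}]' >/dev/null
cat > ik.py <<'E'
import numpy as np
from scipy.spatial.transform import Rotation as R
from scipy.optimize import least_squares
lo=np.array([-3.08,-.75,.22,-1.43,0,-2.85]);hi=np.array([3.08,2.2,2.44,4.57,2.65,2.85])
def fk(q,P):
    L1,L2,h,d,Lt,e=P
    A=R.from_euler("z",q[0]);F=A*R.from_euler("y",q[1]+q[2]);W=F*R.from_euler("z",q[3])*R.from_euler("y",q[4])*R.from_euler("z",q[5]+np.pi/2)
    p=A.apply([0,d,h])+(A*R.from_euler("y",q[1])).apply([e,0,L1])+F.apply([0,0,L2])+W.apply([0,0,Lt]);return p,W
S=[([.9665,.5284,1.4338,0,1.1814,-.1785],[.2577,.5686,.2174]),([-.1894,.1524,1.3530,0,1.6382,-1.7047],[.4991,.0174,.4575]),([-.00564,.23875,.55768,0,2.33915,-1.57293],[.5013,.1082,.7282]),([-.12,-.15,.56,.02,2.64,-1.6],None),([.43405,-.11082,.21943,-.37518,2.64682,-1.50248],[.155,.1348,.9499]),([-.05657,-.1474,.55559,.01921,2.64151,-1.60729],[.2084,.1022,.8617]),([-.18,.64,1.91,.23,.21,-1.96],[.6071,.0166,.0738])]
S=[s for s in S if s[1]]
P=least_squares(lambda P:np.concatenate([fk(q,P)[0]-p for q,p in S]),[.45,.42,.3,.11,.3,0]).x
def ik(p,W,q0):
    def r(q):
        a,V=fk(q,P);return np.r_[(a-p)*5,(W.inv()*V).as_rotvec()]
    s=least_squares(r,np.clip(q0,lo+.01,hi-.01),bounds=(lo,hi));return s.x,np.abs(s.fun).max()
if __name__=="__main__":
    from rig import robot
    np.set_printoptions(precision=3,suppress=True)
    print(P,[np.round(np.linalg.norm(fk(q,P)[0]-p),4) for q,p in S])
    o=robot.get_obs();W=R.from_quat(o["tool_rot"]);print(o["position"],o["q"],(W.inv()*fk(o["q"],P)[1]).magnitude())
    for tw in(0,30,60,90):
        for t in([.47,-.15,.2],[.537,-.317,.10],[.537,-.317,.015],[.41,-.325,.015]):print(tw,t,*ik(np.array(t),W*R.from_euler("z",tw,degrees=True),o["q"]))
E
python3 ik.py
```

```text
[0.332 0.411 0.467 0.111 0.323 0.073] [np.float64(0.0202), np.float64(0.0545), np.float64(0.056), np.float64(0.035), np.float64(0.0139), np.float64(0.0277)]
[0.456 0.024 0.158] [-0.245  0.329  2.186  0.272  0.273 -2.063] 2.8274941157324524e-16
0 [0.47, -0.15, 0.2] [-0.684  0.023  2.353  0.458  0.51  -2.627] 8.952260726344598e-15
0 [0.537, -0.317, 0.1] [-0.849  0.564  1.85   0.531  0.531 -2.85 ] 0.00508029732449085
0 [0.537, -0.317, 0.015] [-0.826  0.766  1.752  0.54   0.438 -2.85 ] 0.044914878182176834
0 [0.41, -0.325, 0.015] [-0.965  0.627  2.009  0.403  0.375 -2.85 ] 0.15939130500852564
30 [0.47, -0.15, 0.2] [-0.684  0.023  2.353  0.458  0.51  -2.103] 1.6653345369377348e-15
30 [0.537, -0.317, 0.1] [-0.852  0.563  1.854  0.544  0.529 -2.344] 2.2842838731662596e-12
30 [0.537, -0.317, 0.015] [-0.852  0.761  1.788  0.694  0.421 -2.512] 3.42103668310445e-10
30 [0.41, -0.325, 0.015] [-1.064  0.63   2.064  0.814  0.397 -2.85 ] 0.04026766844447064
60 [0.47, -0.15, 0.2] [-0.684  0.023  2.353  0.458  0.51  -1.579] 5.828670879282072e-15
60 [0.537, -0.317, 0.1] [-0.852  0.563  1.854  0.544  0.529 -1.82 ] 1.1102230246251565e-15
60 [0.537, -0.317, 0.015] [-0.852  0.761  1.788  0.694  0.421 -1.988] 4.4760861683812436e-11
60 [0.41, -0.325, 0.015] [-1.087  0.629  2.099  0.982  0.385 -2.524] 2.3800406090401793e-14
90 [0.47, -0.15, 0.2] [-0.684  0.023  2.353  0.458  0.51  -1.056] 2.4980018054066022e-15
90 [0.537, -0.317, 0.1] [-0.852  0.563  1.854  0.544  0.529 -1.297] 1.1102230246251565e-15
90 [0.537, -0.317, 0.015] [-0.852  0.761  1.788  0.694  0.421 -1.465] 2.0316531790243175e-09
90 [0.41, -0.325, 0.015] [-1.087  0.629  2.099  0.982  0.385 -2.001] 1.1102230246251565e-15
```

```bash
for k in 1 2; do python3 -m pendant '[{"jaw":0,"linear":[0,0,0],"twist":7.1},{"jaw":0,"linear":[0,0,0],"twist":7.1},{"jaw":0,"linear":[0,0,0],"twist":7.1},{"jaw":0,"linear":[0,0,0],"twist":7.1},{"jaw":0,"linear":[0,0,0],"twist":7.1},{"jaw":0,"linear":[0,0,0],"twist":7.1},{"jaw":0,"linear":[0,0,0],"twist":7.1},{"jaw":0,"linear":[0,0,0],"twist":7.1},{"jaw":0,"linear":[0,0,0],"twist":7.1},{"jaw":0,"linear":[0,0,0],"twist":7.1},{"jaw":0,"linear":[0,0,0],"twist":7.1},{"jaw":0,"linear":[0,0,0],"twist":7.1}]' >/dev/null; done; python3 -m pendant '[{"jaw":0,"linear":[0,0,0],"twist":5},{"jaw":0,"linear":[0,0,0],"twist":4.6},{"jaw":0,"linear":[0,0,0],"twist":0}]'; python3 d.py .537 -.317 .08
```

```text
time: 19.12
position: [0.4687, 0.0202, 0.1611]
tool_rot: [0.981, -0.002, 0.192, 0.01]
ft_force: [0.2, -0.4, -2.1]
grip_width: 0.0117
grip_force: 20.0
t 19.12 pos [0.4687 0.0202 0.1611] cm: [ 3.26 33.5  10.79] zaxis [ 0.377 -0.021 -0.926] yaw_y [-0.008 -1.     0.02 ] F [ 0.2 -0.4 -2.1] w 0.0117 q [-0.24  0.33  2.17  0.27  0.27  1.08]
```

```bash
python3 -m pendant '[{"jaw":0,"linear":[0.3,3.7,0],"twist":0},{"jaw":0,"linear":[0.3,3.7,0],"twist":0},{"jaw":0,"linear":[0.3,3.7,0],"twist":0},{"jaw":0,"linear":[0.3,3.7,0.5],"twist":0},{"jaw":0,"linear":[0.4,3.7,0.8],"twist":0},{"jaw":0,"linear":[0.4,3.7,1],"twist":0},{"jaw":0,"linear":[0.4,3.7,1],"twist":0},{"jaw":0,"linear":[0.4,3.7,1],"twist":0},{"jaw":0,"linear":[0.4,3.7,1],"twist":0},{"jaw":0,"linear":[0,0,2],"twist":0},{"jaw":0,"linear":[0,0,0],"twist":0}]' >/dev/null; python3 d.py .537 -.317 .015
python3 - <<'E'
from rig import cams,robot
from h import *
from scipy.spatial.transform import Rotation as R
c=cams.camera("scene");im=c["color"]
cv2.imwrite("pics/s6.png",cv2.resize(im[120:280,180:380],None,fx=3.5,fy=3.5,interpolation=2))
E
```

```text
t 20.03 pos [ 0.5244 -0.3134  0.1104] cm: [-2.44  0.17  9.31] zaxis [ 0.378 -0.021 -0.925] yaw_y [-0.008 -1.     0.019] F [ 0.1  1.7 -0.8] w 0.0117 q [-0.87  0.58  1.83  0.58  0.53  0.23]
```

View pics/s6.png

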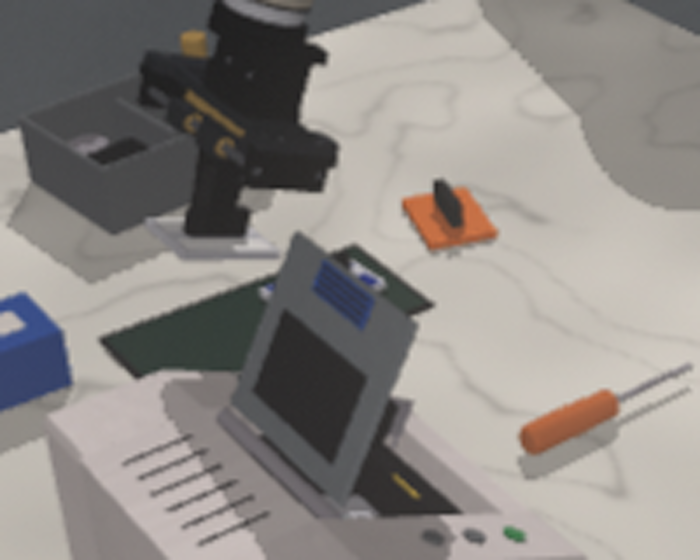

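The picture shows the white carrier held at (215,240) above the mat, the flap standing open and the blue carrier visible behind it at (365,268). I'll lower to just above the mat.

```bash
python3 -m pendant '[{"jaw":0,"linear":[0.3,0.1,2.5],"twist":0},{"jaw":0,"linear":[0.2,0.1,2.5],"twist":0},{"jaw":0,"linear":[0,0,1.6],"twist":0},{"jaw":0,"linear":[0,0,0],"twist":0},{"jaw":0,"linear":[0,0,0],"twist":0}]' >/dev/null; python3 d.py .557 -.317 .045;python3 d.py .557 -.317 .015
```

```text
t 20.5 pos [ 0.5538 -0.3128  0.0541] cm: [-0.05  0.4   0.97] zaxis [ 0.379 -0.019 -0.925] yaw_y [-0.005 -1.     0.019] F [-0.6 -0.1 -1. ] w 0.0116 q [-0.82  0.7   1.8   0.67  0.44  0.17]
t 20.5 pos [ 0.5538 -0.3128  0.0541] cm: [-1.19  0.34  3.75] zaxis [ 0.379 -0.019 -0.925] yaw_y [-0.005 -1.     0.019] F [-0.6 -0.1 -1. ] w 0.0116 q [-0.82  0.7   1.8   0.67  0.44  0.17]
```

```bash
python3 -m pendant '[{"jaw":0,"linear":[0,0.2,0.5],"twist":0},{"jaw":0,"linear":[-0.2,0.2,0.5],"twist":0},{"jaw":0,"linear":[0,0,0],"twist":0}]' 8 >/dev/null; python3 d.py .557 -.317 .015; for i in 1 2 3; do python3 -m pendant '[{"jaw":0,"linear":[-0.12,0,0.28],"twist":0},{"jaw":0,"linear":[-0.12,0,0.28],"twist":0},{"jaw":0,"linear":[0,0,0],"twist":0}]' >/dev/null; python3 d.py .557 -.317 .015; done
```

```text
t 20.75 pos [ 0.5565 -0.3196  0.0452] cm: [-1.1  -0.33  2.8 ] zaxis [ 0.381 -0.023 -0.924] yaw_y [-0.008 -1.     0.022] F [-0.8  0.5 -1.7] w 0.012 q [-0.83  0.72  1.79  0.69  0.43  0.14]
t 21.0 pos [ 0.5561 -0.319   0.0385] cm: [-0.82 -0.25  2.2 ] zaxis [ 0.381 -0.022 -0.924] yaw_y [-0.008 -1.     0.02 ] F [-0.3 -0.2 -1.8] w 0.0118 q [-0.83  0.73  1.79  0.71  0.42  0.12]
t 21.25 pos [ 0.5565 -0.3195  0.0325] cm: [-0.62 -0.29  1.63] zaxis [ 0.381 -0.022 -0.924] yaw_y [-0.008 -1.     0.021] F [ 0.1  0.4 -0. ] w 0.0118 q [-0.83  0.75  1.79  0.73  0.41  0.1 ]
t 21.5 pos [ 0.5568 -0.32    0.0266] cm: [-0.42 -0.32  1.08] zaxis [ 0.382 -0.023 -0.924] yaw_y [-0.008 -1.     0.022] F [ 1.6 -0.7  1.2] w 0.0117 q [-0.83  0.76  1.79  0.75  0.4   0.08]
```

```bash
for i in 1 2 3 4; do python3 -m pendant '[{"jaw":0,"linear":[-0.12,0,0.28],"twist":0},{"jaw":0,"linear":[0,0,0],"twist":0}]' >/dev/null; python3 d.py .557 -.317 .015|cut -c1-40,125-160; done
cat > car.py <<'E'
# points on/above mat: carrier plate tilt from top camera
from rig import cams,robot
from h import *
import sys
np.set_printoptions(precision=4,suppress=True)
x0,x1,y0,y1=map(float,sys.argv[1:5])
for n in("top","scene"):
    c=cams.camera(n);A=c["depth"]>0;P=cloud(c,A);g=c["color"][A].astype(int).min(1)
    k=(P[:,0]>x0)&(P[:,0]<x1)&(P[:,1]>y0)&(P[:,1]<y1)&(P[:,2]>-.01)&(P[:,2]<.045)&(g>110);p=P[k]
    if len(p)<20:print(n,len(p));continue
    a=np.linalg.lstsq(np.c_[p[:,:2]-p[:,:2].mean(0),np.ones(len(p))],p[:,2],rcond=None)[0];print(n,len(p),"mean",p.mean(0),"slope",a[:2],"range",np.percentile(p,[2,98],axis=0))
E
python3 car.py .47 .63 -.39 -.25
```

```text
t 21.67 pos [ 0.5563 -0.3197  0.0233] cm.2 0.3 0.6] w 0.0118 q [-0.83  0.76 
t 21.83 pos [ 0.556  -0.3195  0.0201] cm1.3 -1.2  0.4] w 0.012 q [-0.83  0.7
t 22.0 pos [ 0.5559 -0.3195  0.017 ] cm:.6 -1.   0.5] w 0.0123 q [-0.83  0.7
t 22.17 pos [ 0.5563 -0.3199  0.0145] cm0.2 -0.7  2.3] w 0.012 q [-0.83  0.7
top 0
scene 416 mean [ 0.5713 -0.3244  0.0087] slope [-0.0784  0.0716] range [[ 0.5025 -0.3879 -0.0016]
 [ 0.6279 -0.2836  0.0166]]
```

```bash
for i in 1 2 3; do python3 -m pendant '[{"jaw":0,"linear":[-0.06,0,0.14],"twist":0},{"jaw":0,"linear":[0,0,0],"twist":0}]' >/dev/null; python3 d.py .557 -.317 .015|cut -c1-45,118-160; done; python3 car.py .49 .60 -.365 -.27
```

```text
t 22.43 pos [ 0.5563 -0.32    0.0137] cm: [ 02] F [-0.1 -0.3  6.7] w 0.0121 q [-0.83  0.
t 22.6 pos [ 0.5564 -0.32    0.0125] cm: [ 0.] F [-0.3  0.   8.7] w 0.0124 q [-0.83  0.7
t 22.77 pos [ 0.5565 -0.32    0.0117] cm: [ 02] F [-2.3  0.2 12.2] w 0.0122 q [-0.83  0.
top 0
scene 264 mean [ 0.5499 -0.3066  0.0126] slope [-0.0124 -0.0032] range [[ 0.501  -0.3487  0.0072]
 [ 0.5888 -0.2826  0.0173]]
```

```bash
python3 -m pendant '[{"jaw":0,"linear":[0.05,0,-0.12],"twist":0},{"jaw":0.5,"linear":[0,0,0],"twist":0},{"jaw":0.5,"linear":[0,0,0],"twist":0},{"jaw":0.5,"linear":[0,0,0],"twist":0},{"jaw":0.5,"linear":[0,0,0],"twist":0},{"jaw":0.5,"linear":[0,0,0],"twist":0},{"jaw":0.5,"linear":[0,0,-1],"twist":0},{"jaw":0.5,"linear":[0,0,-2.5],"twist":0},{"jaw":0.5,"linear":[0,0,-3],"twist":0},{"jaw":0.5,"linear":[-2,0,-1],"twist":0},{"jaw":0.5,"linear":[0,0,0],"twist":0}]' >/dev/null; python3 d.py .383 -.3255 .07; python3 car.py .49 .60 -.365 -.27
```

```text
t 23.78 pos [ 0.5058 -0.3161  0.0736] cm: [-11.5    1.02  -4.3 ] zaxis [ 0.379 -0.02  -0.925] yaw_y [-0.007 -1.     0.018] F [-0.3  0.4 -0.3] w 0.0436 q [-0.9   0.64  1.89  0.71  0.45  0.05]
top 0
scene 280 mean [ 0.5504 -0.3066  0.0128] slope [-0.0224 -0.0098] range [[ 0.5009 -0.348   0.0066]
 [ 0.5891 -0.2823  0.0178]]
```

```bash
python3 -m pendant '[{"jaw":0.5,"linear":[-3.3,0.3,-1.2],"twist":0},{"jaw":0.5,"linear":[-3.3,0.3,-1.2],"twist":0},{"jaw":0.5,"linear":[-3.3,0.3,-1.2],"twist":0},{"jaw":0.5,"linear":[-1.6,0.1,-0.7],"twist":-3.7},{"jaw":0.5,"linear":[0,0,0],"twist":0},{"jaw":0.5,"linear":[0,0,0],"twist":0}]' >/dev/null; python3 d.py .406 -.3255 .0145
python3 - <<'E'
from rig import cams,robot
from h import *
np.set_printoptions(precision=4,suppress=True)
for n in("scene","top"):
    c=cams.camera(n);im=c["color"].astype(int);A=c["depth"]>0;P=cloud(c,A);b=im[A]
    k=(b[:,0]>b[:,2]+40)&(P[:,0]>.33)&(P[:,0]<.48)&(P[:,1]>-.38)&(P[:,1]<-.27)&(P[:,2]<.03);p=P[k];print(n,len(p))
    if len(p)>10:print(p.mean(0),np.percentile(p,[3,97],axis=0))
E
```

```text
t 24.38 pos [ 0.386  -0.3273  0.0684] cm: [-0.19 -0.32  5.74] zaxis [ 0.381 -0.021 -0.924] yaw_y [ 0.049 -0.998  0.043] F [ 0.7 -0.4 -0.1] w 0.044 q [-1.14  0.61  2.08  0.95  0.43 -0.5 ]
scene 6
top 28
[ 0.4452 -0.3031  0.0123] [[ 0.4382 -0.312   0.0075]
 [ 0.4513 -0.2957  0.0159]]
```

```bash
python3 -m pendant '[{"jaw":0.5,"linear":[-0.2,-0.3,2.5],"twist":-1},{"jaw":0.5,"linear":[0,0,1.5],"twist":0},{"jaw":0.5,"linear":[0,0,0.8],"twist":0},{"jaw":0.5,"linear":[0,0,0.5],"twist":0},{"jaw":0.5,"linear":[0,0,0],"twist":0},{"jaw":0.5,"linear":[0,0,0],"twist":0}]' >/dev/null; python3 d.py .406 -.3255 .0145
```

```text
t 24.98 pos [ 0.4053 -0.3253  0.0191] cm: [-0.11  0.    0.45] zaxis [ 0.381 -0.022 -0.924] yaw_y [ 0.07  -0.996  0.052] F [-0.3 -0.1 -0.1] w 0.0436 q [-1.1   0.73  2.07  1.21  0.36 -0.76]
```

```bash
python3 -m pendant '[{"jaw":0.5,"linear":[-0.1,0,0.4],"twist":0},{"jaw":0.5,"linear":[0,0,0],"twist":0},{"jaw":0,"linear":[0,0,0],"twist":0},{"jaw":0,"linear":[0,0,0],"twist":0},{"jaw":0,"linear":[0,0,0],"twist":0},{"jaw":0,"linear":[0,0,0],"twist":0},{"jaw":0,"linear":[0,0,0],"twist":0},{"jaw":0,"linear":[0,0,0],"twist":0},{"jaw":0,"linear":[0,0,0],"twist":0},{"jaw":0,"linear":[0,0,0],"twist":0}]' 20; python3 -m pendant '[{"jaw":0,"linear":[0,0,-0.8],"twist":0},{"jaw":0,"linear":[0,0,-2],"twist":0},{"jaw":0,"linear":[0,0,-3],"twist":0},{"jaw":0,"linear":[0,0,0],"twist":0}]'
```

```text
time: 25.82
position: [0.405, -0.3256, 0.0154]
tool_rot: [0.98, 0.039, 0.194, 0.019]
ft_force: [-1.3, 0.6, 4.9]
grip_width: 0.012
grip_force: 19.7
time: 26.15
position: [0.3823, -0.325, 0.0712]
tool_rot: [0.98, 0.039, 0.194, 0.021]
ft_force: [-0.2, 0.3, -1.9]
grip_width: 0.0116
grip_force: 19.9
```

```bash
python3 -m pendant '[{"jaw":0,"linear":[2.5,0,-2.4],"twist":0},{"jaw":0,"linear":[2.5,0,-2.4],"twist":0},{"jaw":0,"linear":[2.5,0,-2.4],"twist":0},{"jaw":0,"linear":[2.5,0,-2.4],"twist":4.2},{"jaw":0,"linear":[0,-3.8,0],"twist":0},{"jaw":0,"linear":[0,-3.8,0],"twist":0},{"jaw":0,"linear":[0,-3.8,0],"twist":0},{"jaw":0,"linear":[0,-3.8,0],"twist":0},{"jaw":0,"linear":[0,-3.8,0],"twist":0},{"jaw":0,"linear":[0,-3.8,0],"twist":0},{"jaw":0,"linear":[0,-3.8,0],"twist":0},{"jaw":0,"linear":[0,-3.8,0],"twist":0}]' >/dev/null; python3 d.py .567 .0185 .176
```

```text
t 27.15 pos [ 0.4338 -0.0098  0.1806] cm: [12.18 -2.78  5.44] zaxis [ 0.381 -0.02  -0.924] yaw_y [ 0.005 -1.     0.024] F [ 0.2 -0.4 -2.4] w 0.0115 q [-0.37  0.24  2.23  0.39  0.32  0.84]
```

```bash
python3 -m pendant '[{"jaw":0,"linear":[3,-0.7,1],"twist":0},{"jaw":0,"linear":[3,-0.7,1],"twist":0},{"jaw":0,"linear":[3,-0.7,1],"twist":0},{"jaw":0,"linear":[3.1,-0.6,1],"twist":0},{"jaw":0,"linear":[0,0,1],"twist":0},{"jaw":0,"linear":[0,0,0],"twist":0}]' >/dev/null; python3 d.py .6093 .0185 .0746
python3 - <<'E'
from rig import cams,robot
from h import *
np.set_printoptions(precision=4,suppress=True)
c=cams.camera("top");im=c["color"].astype(int);A=c["depth"]>0;P=cloud(c,A);b=im[A]
k=(b[:,0]>b[:,2]+40)&(P[:,0]>.5)&(P[:,0]<.66)&(P[:,1]>-.03)&(P[:,1]<.075);p=P[k];print(len(p))
if len(p)>5:print(p.mean(0),np.percentile(p,[3,97],axis=0))
c=cams.camera("scene");A=c["depth"]>0;P=cloud(c,A);b=c["color"][A].astype(int)
k=(P[:,0]>.49)&(P[:,0]<.64)&(abs(P[:,1]-.02)<.05)&(P[:,2]>.125)&(P[:,2]<.17)&((b.min(1)>110));p=P[k];print(len(p))
if len(p)>5:print(p.mean(0),np.percentile(p,[3,97],axis=0))
E
```

```text
t 27.65 pos [0.5651 0.0165 0.178 ] cm: [ 0.18 -0.42 11.24] zaxis [ 0.378 -0.02  -0.925] yaw_y [ 0.007 -1.     0.024] F [-0.2 -0.  -2.4] w 0.012 q [-0.2   0.4   1.93  0.13  0.43  1.25]
67
[0.5975 0.0168 0.1793] [[ 0.5867 -0.0127  0.1676]
 [ 0.6046  0.044   0.2499]]
14
[0.5525 0.0496 0.1688] [[0.5274 0.0478 0.1662]
 [0.5689 0.0518 0.17  ]]
```

```bash
python3 -m pendant '[{"jaw":0,"linear":[0.1,-0.3,2],"twist":0},{"jaw":0,"linear":[0,-0.2,2],"twist":0},{"jaw":0,"linear":[0,0,2],"twist":0},{"jaw":0,"linear":[0,0,1.5],"twist":0},{"jaw":0,"linear":[0,0,0],"twist":0}]' 12 >/dev/null; python3 d.py .6093 .0198 .0746;  for i in 1 2; do python3 -m pendant '[{"jaw":0,"linear":[0,0,0.4],"twist":0},{"jaw":0,"linear":[0,0,0.4],"twist":0},{"jaw":0,"linear":[0,0,0],"twist":0}]' >/dev/null; python3 d.py .6093 .0198 .0746; done
```

```text
t 28.17 pos [0.5924 0.0184 0.1087] cm: [ 0.29 -0.21  3.79] zaxis [ 0.376 -0.021 -0.926] yaw_y [ 0.004 -1.     0.024] F [ 0.   0.1 -1.1] w 0.012 q [-0.18  0.56  1.92  0.17  0.29  1.23]
t 28.42 pos [0.5978 0.0184 0.1045] cm: [-0.08 -0.21  3.2 ] zaxis [ 0.382 -0.022 -0.924] yaw_y [ 0.004 -1.     0.026] F [ 0.8 -0.2 -1.1] w 0.012 q [-0.18  0.57  1.91  0.17  0.28  1.22]
t 28.67 pos [0.6011 0.0185 0.0969] cm: [-0.09 -0.18  2.37] zaxis [ 0.382 -0.022 -0.924] yaw_y [ 0.005 -1.     0.026] F [-1.1 -0.1  1. ] w 0.0117 q [-0.18  0.59  1.91  0.18  0.26  1.22]
```

```bash
for i in 1 2 3 4; do python3 -m pendant '[{"jaw":0,"linear":[0,-0.03,0.4],"twist":0},{"jaw":0,"linear":[0,0,0],"twist":0}]' >/dev/null; python3 d.py .6093 .0198 .0746 | cut -c1-70,115-160; done
```

```text
t 28.83 pos [0.6017 0.019  0.0927] cm: [ 0.01 -0.12  1.96] zaxis [ 0.35] F [-3.9 -0.7  2.1] w 0.0119 q [-0.18  0.59 
t 29.0 pos [0.6038 0.0192 0.089 ] cm: [-0.04 -0.09  1.54] zaxis [ 0.38] F [-3.8  1.4  1.1] w 0.0118 q [-0.18  0.6   
t 29.17 pos [0.606  0.0193 0.0853] cm: [-0.1  -0.08  1.11] zaxis [ 0.36] F [-2.5  0.8  1.4] w 0.0119 q [-0.18  0.61 
t 29.33 pos [0.6077 0.0195 0.082 ] cm: [-0.13 -0.05  0.74] zaxis [ 0.36] F [-4.6 -0.6  4.1] w 0.0121 q [-0.17  0.62
```

```bash
for i in 1 2 3; do python3 -m pendant '[{"jaw":0,"linear":[-0.05,0,0.25],"twist":0},{"jaw":0,"linear":[0,0,0],"twist":0}]' >/dev/null; python3 d.py .6093 .0198 .0746 | cut -c1-70,115-160; done
python3 - <<'E'
from rig import cams
from h import *
np.set_printoptions(precision=4,suppress=True)
fc=np.array([.6217,.0195,.0709]);B=np.stack([[.906,0,.4226],[0,1,0],[-.4226,0,.906]],1)
for n in("top","scene"):
    c=cams.camera(n);A=c["depth"]>0;P=(cloud(c,A)-fc)@B;b=c["color"][A].astype(int)
    k=((b[:,0]>b[:,2]+40)|(b.min(1)>70))&(abs(P[:,0])<.056)&(abs(P[:,1])<.036)&(P[:,2]<.03);p=P[k];print(n,len(p))
    if len(p)>8:print(np.percentile(p,[3,50,97],axis=0),np.polyfit(p[:,0],p[:,2],1))
E
```

```text
t 29.5 pos [0.6079 0.0195 0.0798] cm: [-0.07 -0.04  0.53] zaxis [ 0.38] F [-4.6 -0.7  5.2] w 0.012 q [-0.17  0.62  1
t 29.67 pos [0.6081 0.0195 0.0777] cm: [-0.01 -0.04  0.33] zaxis [ 0.35] F [-7.7  0.3  9.7] w 0.0122 q [-0.17  0.63 
t 29.83 pos [0.6081 0.0196 0.0759] cm: [ 0.06 -0.02  0.17] zaxis [ 0.35] F [-12.2  -1.2  15.3] w 0.0118 q [-0.17  0.
top 0
scene 20
[[-0.041  -0.0166  0.0091]
 [-0.0293  0.0069  0.0104]
 [ 0.0055  0.0167  0.0221]] [0.1656 0.0164]
```

```bash
for i in 1 2; do python3 -m pendant '[{"jaw":0,"linear":[-0.2,0,0],"twist":0},{"jaw":0,"linear":[0,0,0],"twist":0}]' >/dev/null; python3 d.py .6093 .0198 .0746 | cut -c1-70,115-160; done;  python3 -m pendant '[{"jaw":0,"linear":[0,0,0.15],"twist":0},{"jaw":0,"linear":[0,0,0],"twist":0}]' >/dev/null; python3 d.py .6093 .0198 .0746 | cut -c1-70,115-160
```

```text
t 30.1 pos [0.6067 0.0195 0.0751] cm: [ 0.22 -0.03  0.15] zaxis [ 0.38] F [-11.7   0.1  13. ] w 0.0118 q [-0.18  0.6
t 30.27 pos [0.6058 0.0193 0.0747] cm: [ 0.32 -0.05  0.14] zaxis [ 0.35] F [-9.   0.4 12.2] w 0.012 q [-0.18  0.63  
t 30.43 pos [0.6059 0.0193 0.0738] cm: [ 0.35 -0.05  0.06] zaxis [ 0.35] F [-12.8  -0.3  18.3] w 0.0119 q [-0.18  0.
```

```bash
python3 -m pendant '[{"jaw":0,"linear":[0,0,-0.2],"twist":0},{"jaw":0.35,"linear":[0,0,0],"twist":0},{"jaw":0.35,"linear":[0,0,0],"twist":0},{"jaw":0.35,"linear":[0,0,0],"twist":0},{"jaw":0.35,"linear":[0,0,0],"twist":0}]'; python3 -m pendant '[{"jaw":0.35,"linear":[0,0,-1],"twist":0},{"jaw":0.35,"linear":[0,0,-2],"twist":0},{"jaw":0.35,"linear":[0,0,-3],"twist":0},{"jaw":0.35,"linear":[0,0,-3],"twist":0},{"jaw":0.35,"linear":[0,0,-3],"twist":0},{"jaw":0,"linear":[-3.5,0,-2],"twist":0},{"jaw":0,"linear":[-3.5,0,-2],"twist":0},{"jaw":0,"linear":[-3.5,0,-2],"twist":0},{"jaw":0,"linear":[-3.5,0,-2],"twist":0},{"jaw":0,"linear":[0,0,0],"twist":0},{"jaw":0,"linear":[0,0,0],"twist":0}]'
cat > bay.py <<'E'
from rig import cams
from h import *
np.set_printoptions(precision=4,suppress=True,linewidth=150)
fc=np.array([.6217,.0195,.0709]);B=np.stack([[.906,0,.4226],[0,1,0],[-.4226,0,.906]],1)
c=cams.camera("top");im=c["color"].astype(int);A=c["depth"]>0;P=(cloud(c,A)-fc)@B;C=im[A];bl=(C[:,0]>C[:,2]+40)
print("blue strips",bl.sum())
for x in np.arange(.018,-.062,-.008):
    s=f"{x*1000:5.0f} "
    for y in np.arange(.048,-.049,-.006):
        k=(abs(P[:,0]-x)<.004)&(abs(P[:,1]-y)<.003)&(P[:,2]<.06)
        s+=f"{np.median(P[k,2])*1000:4.0f}{'b' if bl[k].mean()>.5 else 'x' if C[k].mean()<40 else ' '}" if k.any() else "   . "
    print(s)
k=bl&(abs(P[:,0])<.06)&(abs(P[:,1])<.04)&(P[:,2]<.03)&(P[:,2]>-.01);p=P[k];print(len(p),np.percentile(p,[2,50,98],axis=0),np.polyfit(p[:,0],p[:,2],1),np.polyfit(p[:,1],p[:,2],1))
E
python3 bay.py
```

```text
time: 30.85
position: [0.6058, 0.0192, 0.0752]
tool_rot: [0.98, 0.004, 0.197, 0.012]
ft_force: [-8.3, 0.6, 11.3]
grip_width: 0.0279
grip_force: 0.0
time: 31.77
position: [0.3979, 0.0215, 0.2056]
tool_rot: [0.981, 0.004, 0.196, 0.013]
ft_force: [1.0, -0.2, 0.0]
grip_width: 0.0029
grip_force: 0.0
blue strips 1041
   18    .    .    .    .    .    .    .    .   37x   .    .    .    .    .    .    .    . 
   10   30x  26x   0   10b   6b   3x   8x   4x  30x  30    6b  12b  10b  10b   .   30x  29x
    2   26x  28x  -7   -5    7b   6b   6x  10x  31x  31    4b   5b   7b   5   -3   26x  26x
   -6   29x  27x  -1   -1    6b  10b   5b  13x  30x  24    8b   7b   7b   7x   4   25x  26x
  -14   27x  30x  -5    2    5b   8b   8b   6x  30x  29x   6b  11b   6b   5x   5   27x  29x
  -22   28x  26x  -2    3    8b   5b   7b   7   30x  29x   9    4b   9b   8x   3   11x  31x
  -30   27x  31x   1    1    3b   6b   5b   6   32   28    7b   3b   8b   4b   7    9x  31x
  -38   27x  30x  -0   -1    7b   5b   6b   8    9    9    8    6b   5b   5x   2   26x  28x
  -46   28x  27x  -7    4    6    6    4    6    5    4    8    7    8    4   -0   27x  28x
  -54   27x  28x  16x  17x  19x  27x  20x  23x  23x  21x  15x  20x  23x  19x  21x  28x  29x
190 [[-0.0387 -0.028  -0.0011]
 [-0.0162  0.0084  0.0061]
 [ 0.0074  0.0271  0.0129]] [0.0119 0.0064] [-0.0149  0.0063]
```

Blue lies flat in the bay (slope about 0.01, heights the same as the white one had). Next I go over and behind the standing flap.

```bash
python3 -m pendant '[{"jaw":0,"linear":[2.6,0,-3.1],"twist":0},{"jaw":0,"linear":[2.6,0,-3.1],"twist":0},{"jaw":0,"linear":[2.6,0,-3.1],"twist":0},{"jaw":0,"linear":[2.6,0,-3.1],"twist":0},{"jaw":0,"linear":[3.3,0,1],"twist":0},{"jaw":0,"linear":[3.3,0,1],"twist":0},{"jaw":0,"linear":[3.3,0,1.2],"twist":0},{"jaw":0,"linear":[3.3,0,1.3],"twist":0},{"jaw":0,"linear":[0,0,0],"twist":0}]' >/dev/null; python3 d.py .63 .02 .255
```

```text
t 32.57 pos [0.5959 0.0256 0.3693] cm: [-1.33  0.27 11.86] zaxis [ 0.39  -0.023 -0.921] yaw_y [ 0.005 -1.     0.027] F [-0.1  0.8  0.2] w 0.0003 q [-0.17  0.18  1.61  0.05  0.95  1.37]
```

```bash
python3 -m pendant '[{"jaw":0,"linear":[0,0.2,3],"twist":0},{"jaw":0,"linear":[0,0,3],"twist":0},{"jaw":0,"linear":[0,0,3],"twist":0},{"jaw":0,"linear":[0,0,2.5],"twist":0},{"jaw":0,"linear":[0,0,0],"twist":0},{"jaw":0,"linear":[0,0,0],"twist":0}]' >/dev/null
cat > arc.py <<'E'
from d import go
import numpy as np,sys
H=np.array([.655,.1416]);xt=np.array([.925,.38]);zt=np.array([.38,-.925]);L=None
for a in (86,76,66,56,46,36,26,18,10,5,0):
    t=np.radians(25-a);p=H+.125*np.array([-np.cos(t),-np.sin(t)])+.006*zt+.0095*xt
    if L is None:
        go([p[0],.0195,p[1]])
    else: e=p-L;print(a,np.round(p,4),"x,z cm",np.round(100*np.array([e@xt,e@zt]),2))
    L=p
E
python3 arc.py
```

```text
t 33.07 pos [0.6316 0.0221 0.2604] cm: [-2.85  0.22  0.07] zaxis [ 0.38  -0.021 -0.925] yaw_y [ 0.005 -1.     0.025] F [ 0.1 -0.4 -0.2] w 0.0006 q [-0.16  0.36  1.68  0.06  0.71  1.36]
76 [0.5874 0.2368] x,z cm [-2.13  0.44]
66 [0.5717 0.2217] x,z cm [-2.02  0.8 ]
56 [0.5589 0.204 ] x,z cm [-1.85  1.14]
46 [0.5494 0.1845] x,z cm [-1.63  1.45]
36 [0.5434 0.1635] x,z cm [-1.35  1.71]
26 [0.5411 0.1418] x,z cm [-1.03  1.92]
18 [0.542  0.1244] x,z cm [-0.58  1.65]
10 [0.5453 0.1073] x,z cm [-0.34  1.71]
5 [0.5486 0.0969] x,z cm [-0.09  1.09]
0 [0.5528 0.0868] x,z cm [0.   1.09]
```

```bash
python3 -m pendant '[{"jaw":0,"linear":[-1,0.1,0],"twist":0},{"jaw":0,"linear":[-1,0.1,0],"twist":0},{"jaw":0,"linear":[-0.8,0,0],"twist":0},{"jaw":0,"linear":[-0.7,0,0.1],"twist":0},{"jaw":0,"linear":[-0.7,0,0.15],"twist":0},{"jaw":0,"linear":[-0.7,0,0.2],"twist":0},{"jaw":0,"linear":[-0.7,0,0.22],"twist":0},{"jaw":0,"linear":[-0.7,0,0.27],"twist":0},{"jaw":0,"linear":[-0.65,0,0.3],"twist":0}]'; python3 -m pendant '[{"jaw":0,"linear":[-0.95,0,0.55],"twist":0},{"jaw":0,"linear":[-0.9,0,0.6],"twist":0},{"jaw":0,"linear":[-0.85,0,0.7],"twist":0},{"jaw":0,"linear":[-0.8,0,0.75],"twist":0},{"jaw":0,"linear":[-0.7,0,0.83],"twist":0},{"jaw":0,"linear":[-0.65,0,0.88],"twist":0}]'
```

```text
time: 33.82
position: [0.5713, 0.019, 0.224]
tool_rot: [0.981, 0.005, 0.195, 0.012]
ft_force: [2.0, 0.7, 3.4]
grip_width: 0.0008
grip_force: 2.0
time: 34.32
position: [0.5426, 0.0178, 0.165]
tool_rot: [0.981, 0.005, 0.195, 0.012]
ft_force: [1.8, 4.3, 5.9]
grip_width: 0.0002
grip_force: 2.9
```

```bash
python3 -m pendant '[{"jaw":0,"linear":[-0.52,0,0.95],"twist":0},{"jaw":0,"linear":[-0.5,0,0.95],"twist":0},{"jaw":0,"linear":[-0.3,0,0.82],"twist":0},{"jaw":0,"linear":[-0.28,0,0.82],"twist":0},{"jaw":0,"linear":[-0.17,0,0.85],"twist":0},{"jaw":0,"linear":[-0.17,0,0.85],"twist":0},{"jaw":0,"linear":[0,0,0],"twist":0}]' >/dev/null; python3 d.py .5528 .0195 .0868
```

```text
t 34.9 pos [0.5437 0.0163 0.1078] cm: [ 0.05 -0.36  2.28] zaxis [ 0.378 -0.021 -0.925] yaw_y [ 0.005 -1.     0.025] F [0.6 1.6 4.2] w 0.0004 q [-0.21  0.52  2.04  0.29  0.21  1.08]
```

```bash
python3 -m pendant '[{"jaw":0,"linear":[0.1,-0.1,0.7],"twist":0},{"jaw":0,"linear":[0.1,-0.1,0.7],"twist":0},{"jaw":0,"linear":[0.1,0,0.5],"twist":0},{"jaw":0,"linear":[0,0,0],"twist":0}]' >/dev/null; python3 d.py .5503 .0195 .0820; for i in 1 2 3 4; do python3 -m pendant '[{"jaw":0,"linear":[0,0,0.15],"twist":0},{"jaw":0,"linear":[0,0,0],"twist":0}]' >/dev/null; python3 d.py .5503 .0195 .0820 | cut -c1-70,115-160; done
```

```text
t 35.23 pos [0.5513 0.018  0.0909] cm: [-0.43 -0.17  0.79] zaxis [ 0.374 -0.02  -0.927] yaw_y [ 0.006 -1.     0.024] F [-5.3 -2.   2.5] w 0.0003 q [-0.2   0.56  2.03  0.32  0.18  1.06]
t 35.4 pos [0.5519 0.018  0.0901] cm: [-0.45 -0.17  0.69] zaxis [ 0.37] F [-5.6 -2.3  3.2] w 0.0003 q [-0.2   0.57  
t 35.57 pos [0.5525 0.018  0.0889] cm: [-0.46 -0.16  0.56] zaxis [ 0.34] F [-5.7 -2.3  2.8] w 0.0005 q [-0.2   0.57 
t 35.73 pos [0.5531 0.018  0.0876] cm: [-0.46 -0.16  0.41] zaxis [ 0.34] F [-5.5 -0.9  3. ] w 0.0006 q [-0.2   0.57 
t 35.9 pos [0.5537 0.018  0.0863] cm: [-0.47 -0.16  0.26] zaxis [ 0.37] F [-4.8 -1.   3.7] w 0.0005 q [-0.2   0.57
```

```bash
for i in 1 2 3; do python3 -m pendant '[{"jaw":0,"linear":[-0.05,0,0.15],"twist":0},{"jaw":0,"linear":[0,0,0],"twist":0}]' >/dev/null; python3 d.py .5503 .0195 .0820 | cut -c1-70,115-160; done
```

```text
t 36.07 pos [0.5544 0.018  0.0849] cm: [-0.49 -0.16  0.11] zaxis [ 0.34] F [-6.3 -0.7  3.3] w 0.0006 q [-0.2   0.58 
t 36.23 pos [0.5551 0.0179 0.0835] cm: [-0.5  -0.16 -0.05] zaxis [ 0.34] F [-5.9  0.4  3.5] w 0.0006 q [-0.2   0.58 
t 36.4 pos [0.5559 0.0179 0.0822] cm: [-0.52 -0.17 -0.2 ] zaxis [ 0.37] F [-5.2  0.6  2.5] w -0.0 q [-0.2   0.59  2.
```

```bash
python3 -m pendant '[{"jaw":0,"linear":[0,0,0.12],"twist":0},{"jaw":0,"linear":[0,0,0],"twist":0},{"jaw":0,"linear":[0,0,0],"twist":0}]' >/dev/null; python3 d.py .5503 .0195 .0820 | cut -c1-70,115-160; for i in 1 2 3 4; do python3 -m pendant '[{"jaw":0,"linear":[0,0,-0.5],"twist":0},{"jaw":0,"linear":[0,0,0],"twist":0}]' >/dev/null; python3 d.py .5503 .0195 .0820 | cut -c1-70,115-160; done;python3 -m pendant '[{"jaw":0,"linear":[0,0,-2],"twist":0},{"jaw":0,"linear":[-1,0,-3],"twist":0},{"jaw":0,"linear":[-2,0,-3],"twist":0},{"jaw":0,"linear":[-3,0,-2],"twist":0},{"jaw":0,"linear":[-3,0,-2],"twist":0},{"jaw":0,"linear":[-3,0,-2],"twist":0},{"jaw":0,"linear":[-3,0,-2],"twist":0},{"jaw":0,"linear":[0,0,0],"twist":0},{"jaw":0,"linear":[0,0,0],"twist":0},{"jaw":0,"linear":[0,0,0],"twist":0},{"jaw":0,"linear":[0,0,0],"twist":0},{"jaw":0,"linear":[0,0,0],"twist":0}]' >/dev/null
python3 - <<'E'
from rig import cams
import cv2
c=cams.camera("scene");cv2.imwrite("pics/s7.png",cv2.resize(c["color"][120:420,140:480],None,fx=2,fy=2,interpolation=2))
E
```

```text
t 36.65 pos [0.5564 0.0179 0.0811] cm: [-0.53 -0.16 -0.32] zaxis [ 0.34] F [-4.8  1.4  2.4] w 0.0005 q [-0.2   0.59 
t 36.82 pos [0.555  0.0177 0.0865] cm: [-0.6  -0.19  0.23] zaxis [ 0.35] F [-5.3 -1.   2.9] w 0.0005 q [-0.2   0.58 
t 36.98 pos [0.556  0.0168 0.0923] cm: [-0.92 -0.3   0.73] zaxis [ 0.37] F [ 0.  -0.2  0.5] w 0.0006 q [-0.2   0.56 
t 37.15 pos [0.5539 0.0171 0.0968] cm: [-0.9  -0.29  1.22] zaxis [ 0.37] F [0.5 0.7 1.1] w 0.0002 q [-0.2   0.55  2.
t 37.32 pos [0.5512 0.0174 0.1011] cm: [-0.81 -0.26  1.73] zaxis [ 0.36] F [ 0.1 -0.9 -0.9] w 0.0006 q [-0.2   0.54
```

View pics/s7.png

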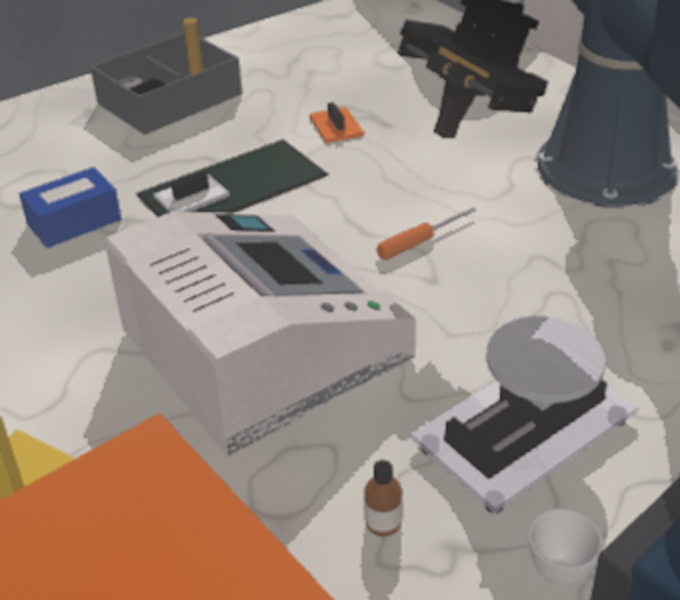

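The flap is shut at (290,265) and has stayed down for about 1 s since release. The white carrier lies on the mat (190,192), and the bottle, box and bowl look unmoved. One numeric check, then I hand in.

```bash
python3 -m pendant '[{"jaw":0,"linear":[0,0,0],"twist":0},{"jaw":0,"linear":[0,0,0],"twist":0},{"jaw":0,"linear":[0,0,0],"twist":0},{"jaw":0,"linear":[0,0,0],"twist":0},{"jaw":0,"linear":[0,0,0],"twist":0},{"jaw":0,"linear":[0,0,0],"twist":0}]'
python3 - <<'E'
from rig import cams,robot
from h import *
np.set_printoptions(precision=4,suppress=True)
c=cams.camera("scene");P=cloud(c,c["depth"]>0);b=c["color"][c["depth"]>0].astype(int)
k=(b[:,0]>b[:,2]+40)&(b[:,0]>b[:,1]+20)&(abs(P[:,0]-.55)<.05)&(abs(P[:,1]-.02)<.05);p=P[k];print("pad",len(p),p.mean(0))
if len(p)>10 and p[:,2].mean()<.105: print(robot.hand_in())
E
python3 car.py .49 .60 -.365 -.27
```

```text
time: 38.87
position: [0.3509, 0.019, 0.1907]
tool_rot: [0.981, 0.005, 0.195, 0.012]
ft_force: [-0.1, -0.5, 0.0]
grip_width: 0.0005
grip_force: 0.0
pad 23 [0.551  0.0346 0.0957]
the job is handed in; nothing more can be done
None
the job is handed in; nothing more can be done
```

Handed in at about 39 s: the white carrier lies flat on the mat, the blue one lies flat in the bay, and the flap is shut and was still down about 2 s after release; the bottle, tissue box and bowl look unmoved.

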